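# Pile the tasting boards in their stand and lock them with the rod

### The job

Put the tasting boards away for the night: stack all the wooden boards that lie on the cheese counter flat and square on the base of the stand, between its steel cheeks, then lay the aluminium keeper squarely on top of the pile, eyes up. Lock the pile by threading the rod through the whole row of holes - one cheek, both eyes of the keeper, the other cheek - from either side, fully home with its handle against the cheek. Leave the cheeses where they are.

Things in the scene. Friction and masses are not known exactly. Their poses are not given: they have to be found in the camera images.
- board_a_center (a point): centre of a plain dark wooden tasting board, 60 mm wide (its x) x 110 mm long (its y) x 20 mm thick (its z), lying flat on the deck; either face may be up; about 0.11 kg. There are 3 to 5 such boards, all alike; an absent one is not on the deck.
- board_b_center (a point): centre of a plain dark wooden tasting board, 60 mm wide (its x) x 110 mm long (its y) x 20 mm thick (its z), lying flat on the deck; either face may be up; about 0.11 kg. There are 3 to 5 such boards, all alike; an absent one is not on the deck.
- board_c_center (a point): centre of a plain dark wooden tasting board, 60 mm wide (its x) x 110 mm long (its y) x 20 mm thick (its z), lying flat on the deck; either face may be up; about 0.11 kg. There are 3 to 5 such boards, all alike; an absent one is not on the deck.
- board_d_center (a point): centre of a plain dark wooden tasting board, 60 mm wide (its x) x 110 mm long (its y) x 20 mm thick (its z), lying flat on the deck; either face may be up; about 0.11 kg. There are 3 to 5 such boards, all alike; an absent one is not on the deck.
- board_e_center (a point): centre of a plain dark wooden tasting board, 60 mm wide (its x) x 110 mm long (its y) x 20 mm thick (its z), lying flat on the deck; either face may be up; about 0.11 kg. There are 3 to 5 such boards, all alike; an absent one is not on the deck.
- stand: fixed stand; origin under its centre, z up, y from cheek to cheek. Wooden base 64 (x) x 146 (y) x 10 mm; two steel cheeks, inner faces at y = +-62 mm, outer +-70 mm, x = +-23 mm, tops at z = 154 mm; front and back (x) open. In each cheek three 15 mm through holes at x = 0, z = 96, 116, 136 mm: level with the keeper's eyes on a pile of 3, 4, 5 boards
- keeper_plate (a point): centre of the keeper's plate: aluminium, 60 (x) x 110 (y) x 12 mm, 0.2 kg, with two upright eyes on top (z up; starts eyes up) at y = +-38 mm, each 32 mm wide (x), 12 mm thick (y), 29 mm high, with a 17 mm hole along y at x = 0, centred 20 mm above this point. Can be taken across its 60 mm width between the eyes
- rod_handle (a point): centre of the locking rod's square brass handle (18 x 18 mm, 45 mm long). x points along the rod to the tip. The round steel shank, 10 mm thick, on the handle's axis, begins 22.5 mm from here and ends in a tapered tip at 187.5 mm. Lies on the deck, handle to the robot's left, axis 9 mm up. 0.16 kg, balances at the handle
- rod_mid (a point): point on the axis of the rod's shank, 92.5 mm from the handle's centre (70 mm from its shoulder): it is in the middle of the stand when the handle's shoulder meets a cheek. Same axes as the handle.
- smoked_brick: small pale brown cheese brick, 53 x 82 x 38 mm, a bystander on the deck; origin at the centre of its underside
- butter_piece: small yellow block, 45 x 63 x 22 mm, a bystander on the deck; origin at the centre of its underside

How it is judged:
On the way, in this order (a step that is already met when the one before it is completed fails the run):
1. all the boards lie in a square pile on the stand (x of board_a_center in the frame of stand between -0.01 and 0.01 m and y of board_a_center in the frame of stand between -0.01 and 0.01 m and angle between the z axis of each of board_a_center, board_b_center, board_c_center, board_d_center, board_e_center and the z axis of stand, either way round below 0.06 rad and angle between the y axis of each of board_a_center, board_b_center, board_c_center, board_d_center, board_e_center and the y axis of stand, either way round below 0.12 rad and z of each of board_a_center, board_b_center, board_c_center, board_d_center, board_e_center in the frame of stand below 0.115 m and x of board_b_center in the frame of stand between -0.01 and 0.01 m and y of board_b_center in the frame of stand between -0.01 and 0.01 m and x of board_c_center in the frame of stand between -0.01 and 0.01 m and y of board_c_center in the frame of stand between -0.01 and 0.01 m and x of board_d_center in the frame of stand between -0.01 and 0.01 m and y of board_d_center in the frame of stand between -0.01 and 0.01 m and x of board_e_center in the frame of stand between -0.01 and 0.01 m and y of board_e_center in the frame of stand between -0.01 and 0.01 m), for 0.2 s.
2. the keeper lies on top of the pile, eyes up (all of step 1 and z of each of board_a_center, board_b_center, board_c_center, board_d_center, board_e_center in the frame of keeper_plate below -0.008 m and x of keeper_plate in the frame of stand between -0.01 and 0.01 m and y of keeper_plate in the frame of stand between -0.01 and 0.01 m and angle between keeper_plate's own z axis and vertical below 0.06 rad and angle between the y axis of keeper_plate and the y axis of stand, either way round below 0.12 rad and z of keeper_plate in the frame of stand between 0.07 and 0.119 m), for 0.2 s.
At the end, for the whole second after the job is handed in: Boards and keeper (on top, eyes up) flat within 0.06 rad, within 10 mm in x and y and 0.12 rad of the stand's middle; rod through both cheeks and both eyes: its mid point within 6 mm (x) and 10 mm (y) of the stand's middle, 8 mm (x) and 7 mm (z) of the eyes' line, parallel within 0.06 rad (all of step 2 and x of rod_mid in the frame of stand between -0.006 and 0.006 m and y of rod_mid in the frame of stand between -0.01 and 0.01 m and x of rod_mid in the frame of keeper_plate between -0.008 and 0.008 m and z of rod_mid in the frame of keeper_plate between 0.013 and 0.027 m and angle between the x axis of rod_mid and the y axis of stand, either way round below 0.06 rad); the robot touches nothing.
It fails at once if a bystander cheese is pushed more than 40 mm from its place (distance of any of smoked_brick, butter_piece from where it was at the start of the episode above 0.04 m).
Of board_a, board_b, board_c, board_d, board_e only 3 to 5 are there at a start; the rules pass over those that are not, and their reading is None.
At some moment in a run one of rod may be knocked a few centimetres aside while the robot is not near it.
Once in a run the grip may slacken for a moment while it holds something.
It also fails if it takes over 210 s, if anything falls off the work surface, if the arm or the gripper's body presses on something with over 40 N, if the wrist force passes 120 N, or if a joint passes its speed limit or range.

### The arm

A 7-joint arm with a two-finger parallel gripper is mounted at the origin on a cart in front of the work surface, level with it; the furniture and walls round the work are solid. World frame = base frame: x ahead of the robot, y to its left, z up, the work surface at z = 0. Lengths are in m, angles in rad, forces in N, time in s.
With the tool pointing down it reaches from about 0.425 to 0.95 m from the base axis. Payload 4.7 kg.
Tool frame: the origin (TCP) lies on the centre line of the jaws, within the pads' length; the fingertips stand 11 mm ahead of it and the grasp point (between the pads) lies 8 mm behind it; x points along the fingers, y is the direction in which the jaws open and shut, and the axes are right-handed (so a half turn about x gives the same grasp; the last joint's range is limited). The gripper opens to 85 mm and grips with 20 to 120 N. Pads are 22 mm wide; open, the fingers measure 114 mm over their backs; the gripper's body (76 mm by 85 mm) begins 54 mm behind the grasp point. The pads swing forward as they close: fully open they stand 13 mm farther back than shut.
Start: joints at [1.224, 0.469, -0.049, 1.532, 0.024, 1.141, -0.082], TCP at [0.211, -0.641, 0.242] pointing down, gripper open.
Joint ranges: [-2.59, 2.59], [-0.33, 1.99], [-1.39, 1.29], [0.1, 2.45], [-1.04, 4.18], [0.21, 1.99], [-2.66, 2.66]. Speed limits (rad/s): [2.57, 2.57, 3.14, 3.14, 3.14, 3.14, 3.14].

### API

Orientations are given as a unit quaternion [x, y, z, w].
In Python, from plant import robot gives the robot as it stands. The module is installed in compiled form; this text tells all that it offers.
- The arm moves only by the tool carry_out, never from a script. Its argument "commands" is text: rows parted by semicolons, each of 4 numbers parted by spaces: the shift along the world's x, y, z in cm, then the turn about the world's z in degrees. A call has 1 to 10 rows; each row shifts and turns the commanded pose from where the row before left it; what a row does not reach is not made up. A row lasts 1/10 s, in which the tool goes at most 50 mm and 8.59 degrees, less where a joint would pass 70% of its speed; a pose out of reach is approached as far as the arm can. A call is refused whole if a number of a shift passes 5 or a number of a turn 8.59, either way. A call with a gripper value outside its range is refused whole. "hand" is the opening, from 0 (shut) to 1 (fully open), set as the call begins (left out, the last holds). The fingers move at their own pace and stop on an object; "grip_force" is the grip in N (left out, the last holds). Time passes only in rows, so rows that do not move let the fingers close. It gives the time, the measured TCP pose, the force and the opening at its end, in the units of the state.
- robot.sense(): the state, without advancing time (a new reading comes with each control period).
- robot.read_camera(name): name is "scene" or "side" or "wrist"; returns a dict with "img" (480x640x3 uint8, red, green, blue), "intrinsics" (3x3 intrinsics, pixels), "k1" (the pictures are not rectified: a ray, as slopes to the right and down, at radius r is drawn at 1 + k1 r^2 times it, then the intrinsics apply), "T" (4x4, takes a point from camera to world coordinates). Camera axes: x right, y up, looking along -z (the intrinsics and any distortion apply to the point x, -y, -z); pixel columns grow to the right and rows downward; lengths in m; the calibration is good to about 2 mm. A picture is of the moment at which its call begins. There is no depth.
- robot.close_job(): hands the job in, once; it reports no verdict.
The state is a dict: "time": time; "qpos": joint angles; "qd": joint speeds; "joint_torque": joint torques, N m; "tool_pos": TCP position; "tool_rot": TCP orientation; "wrist_force": force on the tool from outside, world axes, zero at the start; "wrist_torque": the same for the moment, N m; "width": finger opening in m.
Only numpy, scipy, OpenCV 4.12 (cv2) and the standard library are available. Lean on these libraries where they do the work, as an engineer would, in place of code of your own. Each camera call takes 0.05 s, during which the arm holds its last target.

## Working session

There is one attempt and no reset: what is moved stays moved. The work goes in short steps, Python scripts to look and compute and a tool call to move; the robot and the scene stay as the last step left them, time stands still between calls to the robot, and variables do not carry over. Pictures are saved under pics/ and viewed, and the job is handed in when it is done.

Besides the shell and the picture viewer there is one more tool, called after ">>>" by a JSON object that holds its "fn" and its "kwargs". carry_out: Moves the arm, as the interface text tells. Its arguments: {"type":"object","properties":{"commands":{"type":"string"},"hand":{"type":"number"},"grip_force":{"type":"number"}},"required":["commands"]}

```bash
mkdir -p pics
cat > h.py <<'E'
import numpy as np, cv2
from plant import robot
def snap(n,f):
    c=robot.read_camera(n); cv2.imwrite('pics/'+f+'.png',cv2.cvtColor(c['img'],cv2.COLOR_RGB2BGR)); 
    np.savez('pics/'+f+'.npz',K=c['intrinsics'],k1=c['k1'],T=c['T']); return c
def load(f): 
    d=np.load('pics/'+f+'.npz'); return d['K'],float(d['k1']),d['T']
def proj(f,P):
    K,k1,T=load(f); P=np.atleast_2d(np.array(P,float)); p=(P-T[:3,3])@T[:3,:3]
    u=p[:,0]/-p[:,2]; v=-p[:,1]/-p[:,2]; s=1+k1*(u*u+v*v)
    return np.c_[u*s*K[0,0]+K[0,2],v*s*K[1,1]+K[1,2]]
def w(f,uv,z):
    K,k1,T=load(f); uv=np.atleast_2d(np.array(uv,float))
    d=np.c_[(uv[:,0]-K[0,2])/K[0,0],(uv[:,1]-K[1,2])/K[1,1]]; x=d.copy()
    for _ in range(30): x=d/(1+k1*(x**2).sum(1,keepdims=True))
    r=np.c_[x[:,0],-x[:,1],-np.ones(len(x))]@T[:3,:3].T
    t=(z-T[2,3])/r[:,2]; return T[:3,3]+r*t[:,None]
def crop(f,x0,y0,x1,y1,s,o):
    i=cv2.imread('pics/'+f+'.png')[y0:y1,x0:x1]; cv2.imwrite('pics/'+o+'.png',cv2.resize(i,None,fx=s,fy=s,interpolation=cv2.INTER_CUBIC))
E
python3 - <<'E'
from h import *
for n in ['scene','side','wrist']:
    c=snap(n,n+'0'); print(n,c['intrinsics'].tolist(),c['k1'],np.round(c['T'],3).tolist())
s=robot.sense();print(s)
E
```

```text
scene [[459.18871734109246, 0.0, 328.0344963770086], [0.0, 459.18871734109246, 243.10354534934527], [0.0, 0.0, 1.0]] 0.03447144010791234 [[0.552, 0.482, -0.68, -0.118], [-0.833, 0.343, -0.434, -0.474], [0.024, 0.806, 0.591, 0.574], [0.0, 0.0, 0.0, 1.0]]
side [[466.1961017421395, 0.0, 326.24424889241317], [0.0, 466.1961017421395, 241.54905685731973], [0.0, 0.0, 1.0]] -0.09387878726574972 [[-0.756, 0.549, -0.356, 0.153], [-0.654, -0.646, 0.394, 0.311], [-0.013, 0.531, 0.847, 0.849], [0.0, 0.0, 0.0, 1.0]]
wrist [[401.1907018716399, 0.0, 316.9505939451769], [0.0, 401.1907018716399, 233.85127680963998], [0.0, 0.0, 1.0]] -0.05539314470018253 [[0.312, 0.907, 0.283, 0.282], [-0.95, 0.298, 0.091, -0.617], [-0.002, -0.297, 0.955, 0.373], [0.0, 0.0, 0.0, 1.0]]
{'time': 0.15, 'qpos': array([ 1.22413141,  0.4692588 , -0.04860633,  1.53339942,  0.0241108 ,
        1.14098861, -0.08230255]), 'qd': array([-8.97631229e-04, -2.67496515e-03,  2.30125637e-03, -3.67020533e-03,
       -3.49396842e-04,  1.20086078e-05,  2.16632300e-05]), 'joint_torque': array([ 6.04059642e-04, -5.10765839e+01, -4.65658761e-02, -2.37976527e+01,
        1.07824881e-02,  5.47683681e-03,  1.48301876e-05]), 'tool_pos': array([ 0.21079152, -0.64080327,  0.24150926]), 'tool_rot': array([-0.69809896, -0.11239731,  0.69829762, -0.11137824]), 'wrist_force': array([ 0.19144471, -0.54698054, -1.05821092]), 'wrist_torque': array([-0.01035039, -0.00112089,  0.00390733]), 'width': 0.08547711476759719}
```

View pics/scene0.png

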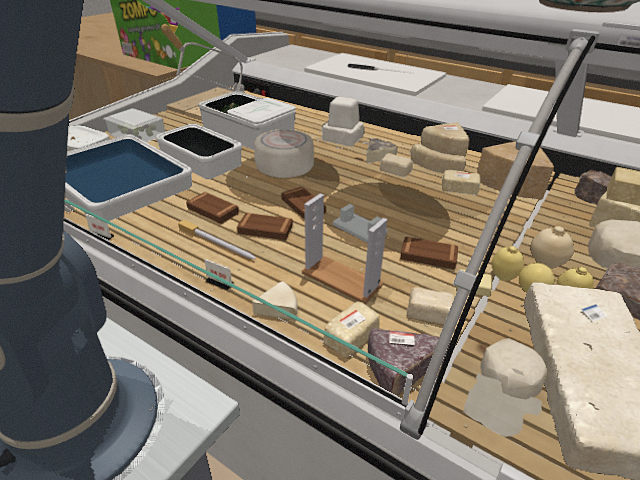

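View pics/side0.png

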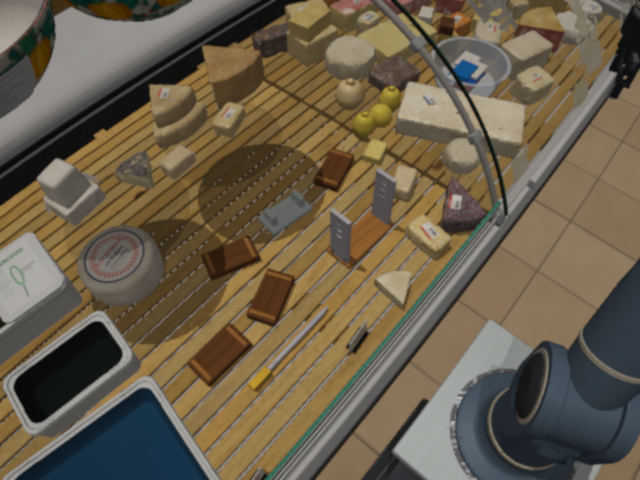

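View pics/wrist0.png

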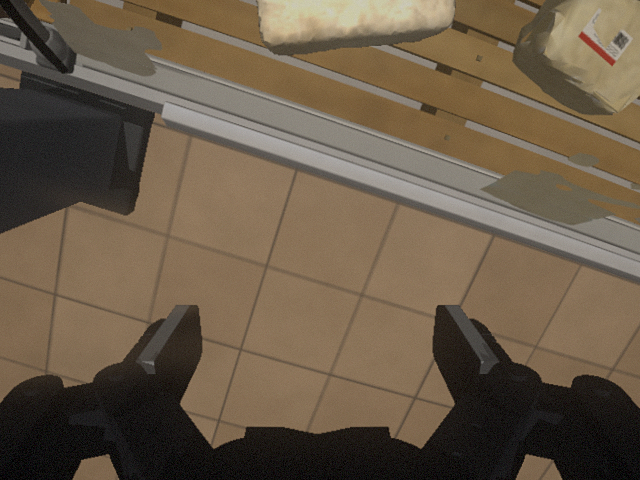

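Run:
```python
from h import *
crop('side0',160,130,480,410,2.5,'c1')
crop('scene0',160,160,480,360,2.5,'c2')
f='side0'
print(w(f,[(335,168),(230,257),(271,296),(220,354),(262,380),(325,312),(362,235),(288,213)],0.02).round(3))
print(w(f,[(505,215),(490,130),(440,50)],0.0).round(3)); print(w('scene0',[(412,415)],0.0).round(3))
print(w('scene0',[(430,250),(300,203),(265,225),(212,207)],0.02).round(3))
```

```text
[[ 0.618 -0.24   0.02 ]
 [ 0.628  0.084  0.02 ]
 [ 0.501  0.092  0.02 ]
 [ 0.49   0.238  0.02 ]
 [ 0.398  0.221  0.02 ]
 [ 0.399  0.048  0.02 ]
 [ 0.454 -0.135  0.02 ]
 [ 0.613 -0.075  0.02 ]]
[[ 0.25  -0.397  0.   ]
 [ 0.411 -0.61   0.   ]
 [ 0.691 -0.809  0.   ]]
[[ 0.271 -0.374  0.   ]]
[[ 0.618 -0.248  0.02 ]
 [ 0.612  0.072  0.02 ]
 [ 0.495  0.079  0.02 ]
 [ 0.482  0.222  0.02 ]]
```

View pics/c1.png

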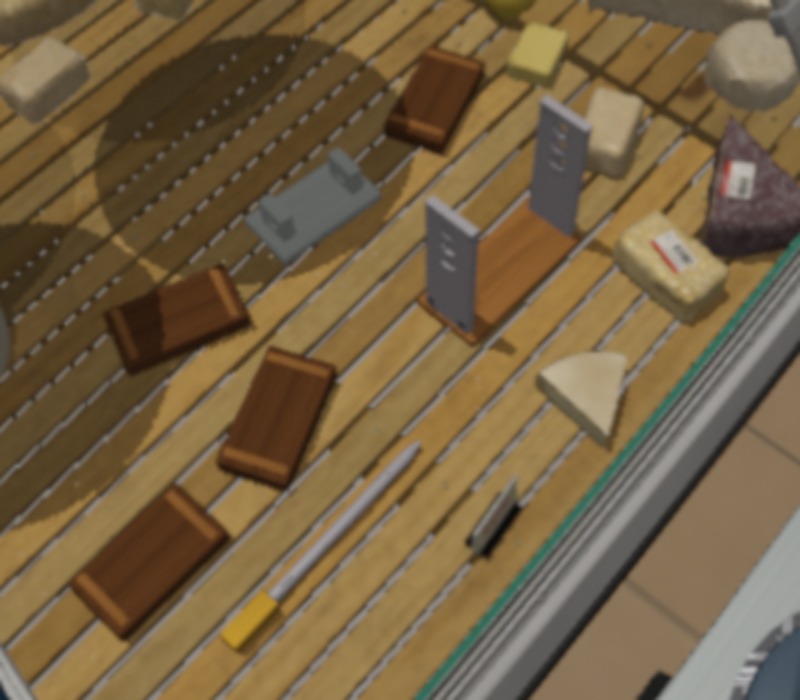

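View pics/c2.png

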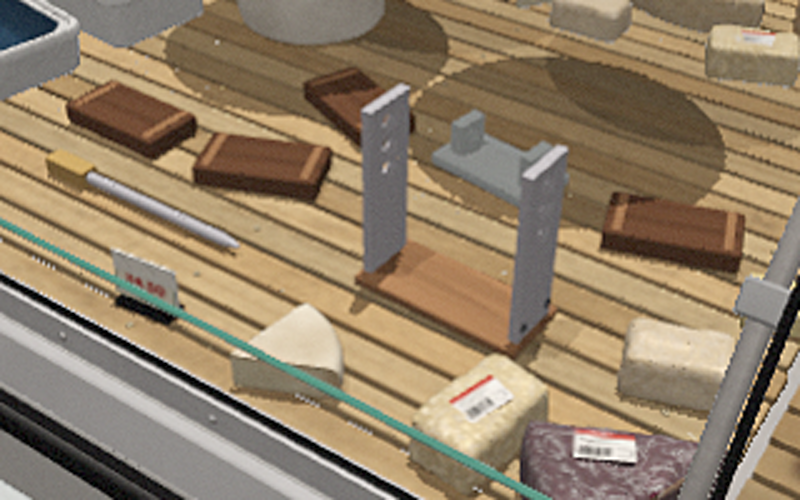

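Run:
```python
from h import *
crop('side0',350,0,590,260,3,'c3'); crop('scene0',380,20,620,440,1.4,'c4')
```

```text
(no output)
```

View pics/c3.png

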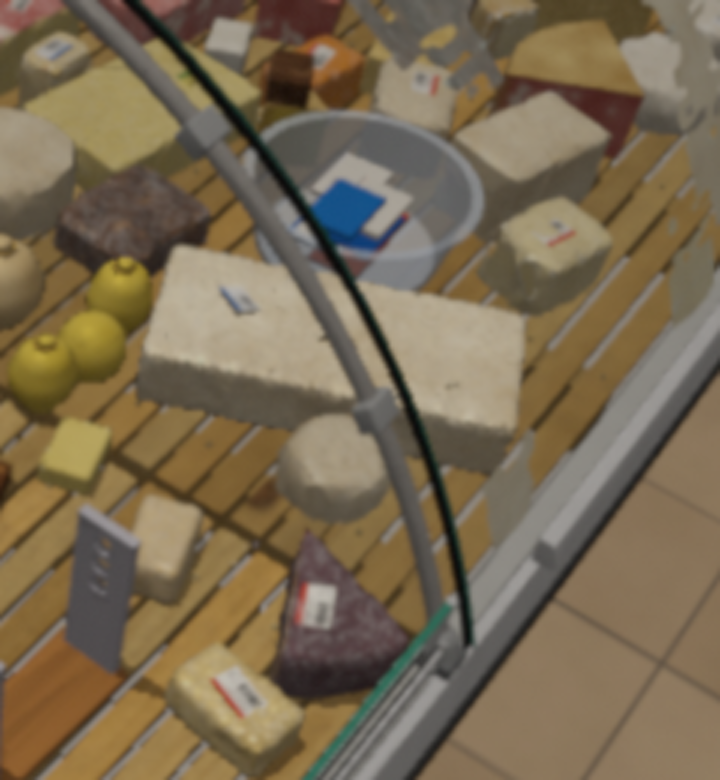

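View pics/c4.png

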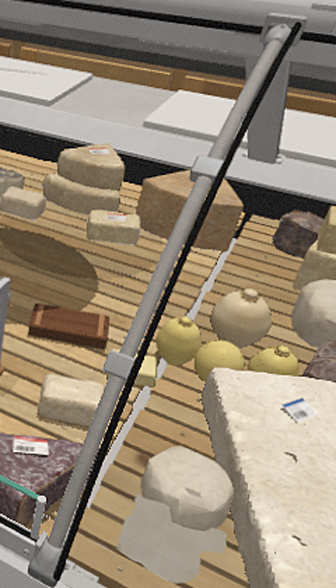

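```bash
cat >> h.py <<'E'
def tri(fs,uvs):
    A=np.zeros((3,3));b=np.zeros(3);R=[]
    for f,uv in zip(fs,uvs):
        c=load(f)[2][:3,3]; d=w(f,uv,0)[0]-c; d/=np.linalg.norm(d); M=np.eye(3)-np.outer(d,d); A+=M;b+=M@c; R.append((M,c))
    X=np.linalg.solve(A,b); return X.round(3),[round(float(np.linalg.norm(M@(X-c))),4) for M,c in R]
E
python3 - <<'E'
from h import *
F=['side0','scene0']
for n,a,b in [('br1',(475,137),(466,281)),('br2',(419,43),(526,140)),('base',(499,215),(410,412)),('top',(380,0),(580,35))]:
    print(n,tri(F,[a,b]))
E
```

```text
br1 (array([ 0.37 , -0.379,  0.179]), [0.0007, 0.0007])
br2 (array([ 0.529, -0.377,  0.321]), [0.0005, 0.0005])
base (array([ 0.259, -0.373,  0.02 ]), [0.0011, 0.0011])
top (array([ 0.62 , -0.374,  0.41 ]), [0.0315, 0.0315])
```

>>> {"fn": "carry_out", "kwargs": {"commands": "0 0 4 0;0 0 4 0;0 0 4 0;0.5 4 0 0;0.5 4 0 0;0.5 4.5 0 0;0.5 4.5 0 0;1 4.5 0 0;1 4.5 0 0;2 4.5 0 0"}}

```text
time: 1.15
tool_pos: [0.27, -0.3345, 0.3622]
tool_rot: [-0.698, -0.111, 0.699, -0.111]
wrist_force: [1.0, -0.7, -0.5]
width: 0.0853
```

>>> {"fn": "carry_out", "kwargs": {"commands": "2.5 4 0 0;3 4 0 0;3 4 0 0;3 4 0 0;3 4 0 0;3 4 0 0;2 4 0 0;0 3 0 0"}}

```text
time: 1.95
tool_pos: [0.4675, -0.023, 0.3621]
tool_rot: [0.698, 0.114, -0.698, 0.112]
wrist_force: [0.4, 0.4, -0.7]
width: 0.0853
```

```bash
cat >> h.py <<'E'
from scipy.spatial.transform import Rotation as Ro
def st():
    s=robot.sense(); R=Ro.from_quat(s['tool_rot']).as_matrix()
    print('t',round(s['time'],2),'tcp',(s['tool_pos']*100).round(2),'yaw_y',round(float(np.degrees(np.arctan2(R[1,1],R[0,1]))),2),'xaxis',R[:,0].round(3),'F',s['wrist_force'].round(1),'w',round(s['width']*1000,1),'q',s['qpos'].round(2)); return s
E
python3 - <<'E'
from h import *
st(); snap('wrist','w1')
E
```

```text
t 1.95 tcp [46.75 -2.3  36.21] yaw_y -71.58 xaxis [ 0.     0.002 -1.   ] F [ 0.4  0.4 -0.7] w 85.3 q [ 0.58  0.07 -0.65  1.8   0.05  1.28 -1.33]
```

View pics/w1.png

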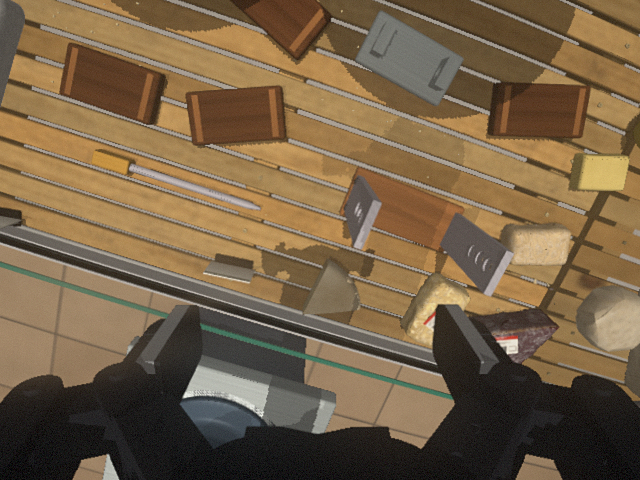

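Run:
```python
from h import *
crop('w1',50,0,350,220,2.66,'d1'); crop('w1',330,0,640,310,2.5,'d2')
```

```text
(no output)
```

View pics/d1.png

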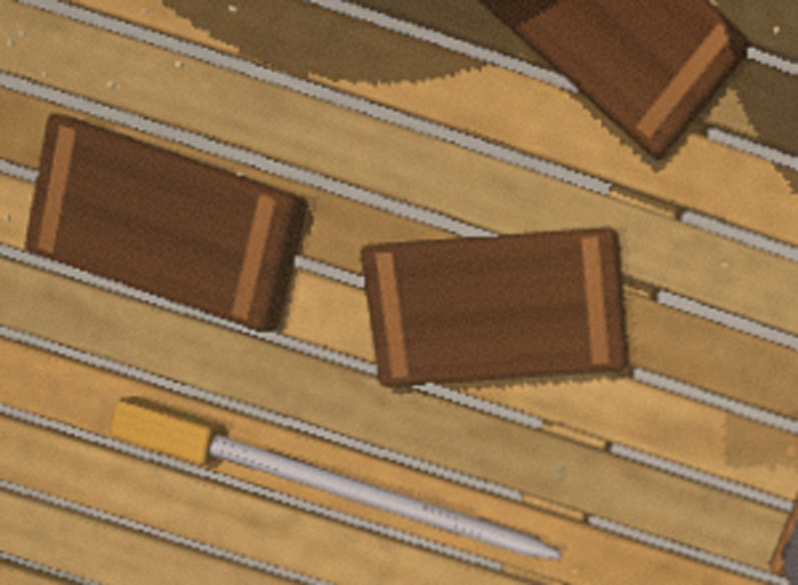

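View pics/d2.png

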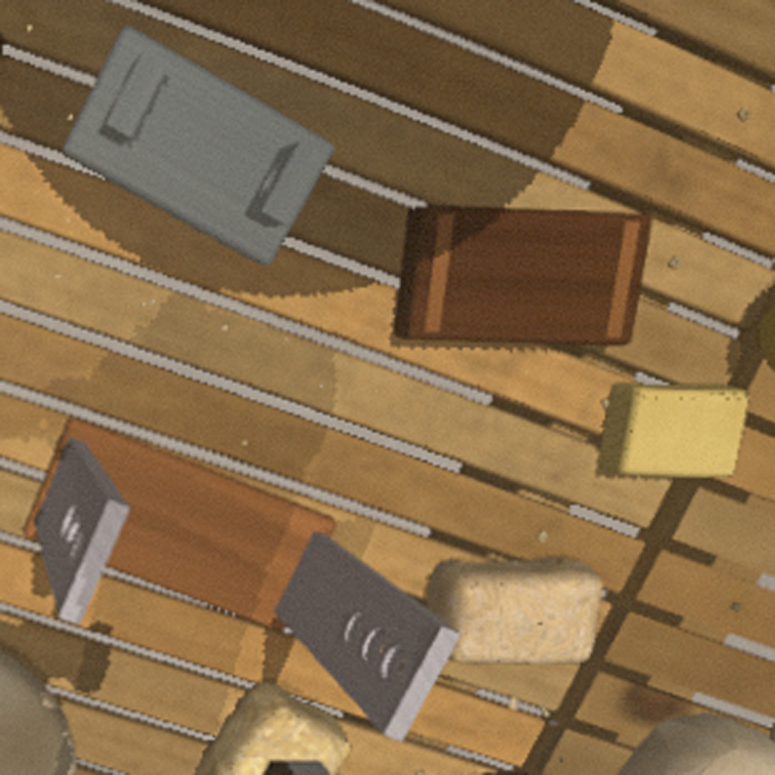

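```bash
cat >> h.py <<'E'
from scipy.optimize import least_squares
def rect(f,uv,z,L,W,g):
    # uv corners in order; model corners: (+-W/2 x, +-L/2 y); match by nearest assignment from guess(x,y,yaw)
    uv=np.array(uv,float); m=np.array([[W/2,L/2],[W/2,-L/2],[-W/2,-L/2],[-W/2,L/2]])
    P=w(f,uv,z)[:,:2]
    def pts(q): c,s=np.cos(q[2]),np.sin(q[2]); return m@np.array([[c,s],[-s,c]])+q[:2]
    def res(q):
        M=pts(q); return np.concatenate([M[np.argmin(((M-p)**2).sum(1))]-p for p in P])
    best=min((least_squares(res,[*P.mean(0),a]) for a in np.linspace(-1.5,1.5,13)),key=lambda r:r.cost)
    q=best.x; print('xy',q[:2].round(4),'yaw',np.degrees((q[2]+np.pi/2)%np.pi-np.pi/2).round(1),'res mm',(best.fun*1000).round(1)); return q
E
python3 - <<'E'
from h import *
f='w1'
a=lambda L:[(50+x/2.66,y/2.66) for x,y in L]; b=lambda L:[(330+x/2.5,y/2.5) for x,y in L]
print('B1');rect(f,a([(52,116),(27,248),(262,328),(290,196)]),.02,.11,.06,0)
print('B2');rect(f,a([(364,250),(613,232),(620,368),(382,383)]),.02,.11,.06,0)
print('B4');rect(f,b([(422,210),(650,214),(632,344),(413,336)]),.02,.11,.06,0)
print('K');rect(f,b([(125,27),(333,148),(270,264),(63,152)]),.012,.11,.06,0)
print('Sbase');rect(f,b([(68,422),(27,530),(333,522)]),.01,.146,.064,0)
print('Stop');rect(f,b([(107,498),(60,615),(403,740),(458,635)]),.154,.140,.046,0)
print(w(f,b([(107,498),(127,508),(78,622),(60,615),(440,625),(458,635),(403,740),(388,735)]),.154).round(4))
print('rod',w(f,a([(122,398),(212,430),(205,465),(113,432)]),.018).round(4),w(f,a([(215,445),(560,555)]),.009).round(4))
print('butter',w(f,b([(622,387),(745,392),(735,475),(612,475)]),.022).round(3))
E
```

```text
B1
xy [0.4934 0.2351] yaw -0.9 res mm [ 1.9  2.6 -1.9  1.7 -1.6 -1.7  1.5 -2.7]
B2
xy [0.5029 0.0877] yaw 21.5 res mm [ 1.3  2.8  2.1 -0.8 -0.8 -3.5 -2.6  1.4]
B4
xy [ 0.622  -0.2442] yaw 18.6 res mm [ 1.4  0.8  1.8 -1.6  0.  -0.8 -3.2  1.5]
K
xy [ 0.6234 -0.0795] yaw -8.1 res mm [ 1.2  1.   1.6 -1.6 -1.8 -0.6 -1.   1.2]
Sbase
xy [ 0.4568 -0.1367] yaw -2.7 res mm [ 3.1  0.4 -4.   2.4  0.8 -2.8]
Stop
xy [ 0.4574 -0.1373] yaw -2.5 res mm [ 0.1 -0.7 -0.5  0.4 -0.5  0.7  0.8 -0.4]
[[ 0.4833 -0.0677  0.154 ]
 [ 0.4822 -0.0755  0.154 ]
 [ 0.4375 -0.0739  0.154 ]
 [ 0.4379 -0.0668  0.154 ]
 [ 0.478  -0.1997  0.154 ]
 [ 0.4766 -0.2078  0.154 ]
 [ 0.4319 -0.207   0.154 ]
 [ 0.432  -0.2006  0.154 ]]
rod [[0.4146 0.2378 0.018 ]
 [0.4132 0.1957 0.018 ]
 [0.3966 0.1957 0.018 ]
 [0.3983 0.2392 0.018 ]] [[0.4045 0.1967 0.009 ]
 [0.4045 0.0312 0.009 ]]
butter [[ 0.591 -0.309  0.022]
 [ 0.61  -0.369  0.022]
 [ 0.573 -0.385  0.022]
 [ 0.552 -0.325  0.022]]
```

>>> {"fn": "carry_out", "kwargs": {"commands": "0.4 1.1 -1.5 8.5;0.4 1.1 -1.5 8.5;0.4 1.1 -1.5 8.5;0.3 1.1 -1.5 8.5;0.3 1.1 -1.5 8.5;0.3 1.1 -1.5 8.5;0.3 1.1 -1.5 8.5;0.3 1.1 -1.5 8.5;0.3 1.1 -1.5 8.5;0.3 1.1 -1.5 8.5"}}

```text
time: 3.0
tool_pos: [0.4989, 0.0837, 0.2116]
tool_rot: [0.437, 0.555, -0.438, 0.555]
wrist_force: [-0.3, 1.0, 0.0]
width: 0.0853
```

>>> {"fn": "carry_out", "kwargs": {"commands": "0.2 0.1 -1 8.1;0 0 0 0"}}

```text
time: 3.2
tool_pos: [0.5, 0.0844, 0.2008]
tool_rot: [0.398, 0.585, -0.399, 0.583]
wrist_force: [-0.9, 0.0, 0.3]
width: 0.0853
```

Run:
```python
from h import *
st(); snap('wrist','w2')
```

```text
t 3.2 tcp [50.    8.44 20.08] yaw_y 21.33 xaxis [-0.004  0.    -1.   ] F [-0.9  0.   0.3] w 85.3 q [ 0.48  0.37 -0.9   1.93  0.35  1.   -0.21]
```

View pics/w2.png

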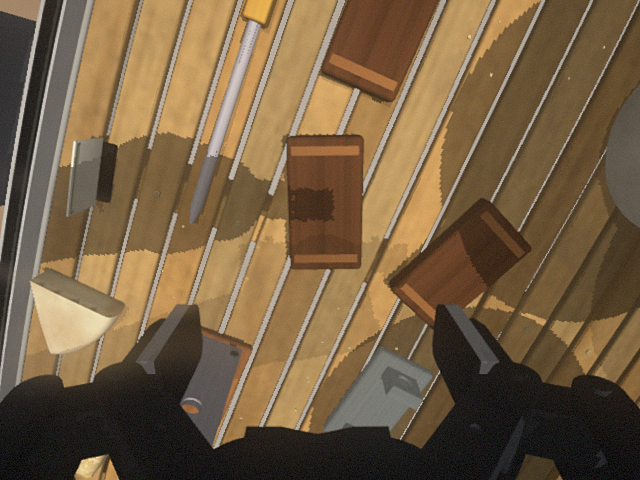

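Run:
```python
from h import *
crop('w2',270,110,550,350,2.8,'d3')
rect('w2',[(289,136),(363,136),(361,268),(291,268)],.02,.11,.06,0)
rect('w2',[(485,199),(530,247),(390,280)],.02,.11,.06,0)
```

```text
xy [0.504  0.0899] yaw 21.6 res mm [-2.   0.2  1.3  1.8  0.9 -0.7 -0.3 -1.4]
xy [0.6263 0.0823] yaw -24.9 res mm [ 1.6  3.7  0.9  0.5 -2.5 -4.3]
```

View pics/d3.png

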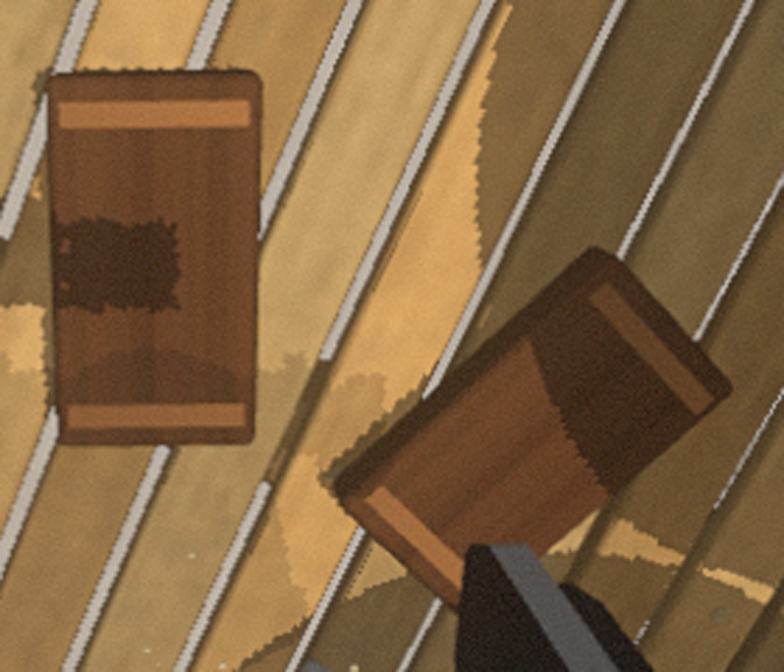

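>>> {"fn": "carry_out", "kwargs": {"commands": "0.4 0.5 -4.5 0;0 0 -4.5 0;0 0 -4 0;0 0 -3 0;0 0 -2.5 0;0 0 0 0", "grip_force": 60}}

```text
time: 3.85
tool_pos: [0.5034, 0.0885, 0.0153]
tool_rot: [0.398, 0.584, -0.401, 0.582]
wrist_force: [-0.5, 0.1, 0.3]
width: 0.0854
```

Run:
```python
from h import *
st(); snap('wrist','w3')
```

```text
t 3.85 tcp [50.34  8.85  1.53] yaw_y 21.13 xaxis [-0.005 -0.002 -1.   ] F [-0.5  0.1  0.3] w 85.4 q [ 0.27  0.64 -0.68  2.06  0.65  0.67 -0.48]
```

View pics/w3.png

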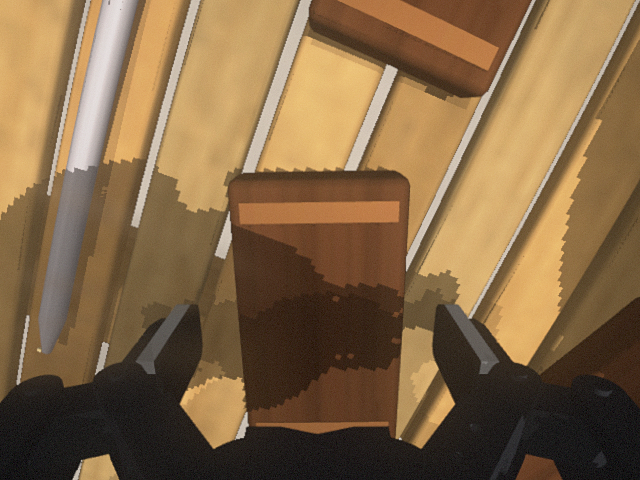

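>>> {"fn": "carry_out", "kwargs": {"commands": "0 0 0 0;0 0 0 0;0 0 0 0;0 0 0 0;0 0 0 0;0 0 0 0", "hand": 0, "grip_force": 60}}

```text
time: 4.5
tool_pos: [0.5064, 0.09, 0.0196]
tool_rot: [0.4, 0.582, -0.399, 0.585]
wrist_force: [-1.5, -1.4, 7.2]
width: 0.0581
```

>>> {"fn": "carry_out", "kwargs": {"commands": "0 0 1 0;0 0 2 0;0 0 3 0;0 0 0 0"}}

```text
time: 4.9
tool_pos: [0.5077, 0.0908, 0.0816]
tool_rot: [0.401, 0.582, -0.397, 0.586]
wrist_force: [0.7, 0.3, 0.1]
width: 0.0581
```

Run:
```python
from h import *
st(); snap('wrist','w4')
```

```text
t 4.9 tcp [50.77  9.08  8.16] yaw_y 21.28 xaxis [ 0.008  0.001 -1.   ] F [0.7 0.3 0.1] w 58.1 q [ 0.34  0.54 -0.78  2.03  0.54  0.78 -0.39]
```

View pics/w4.png

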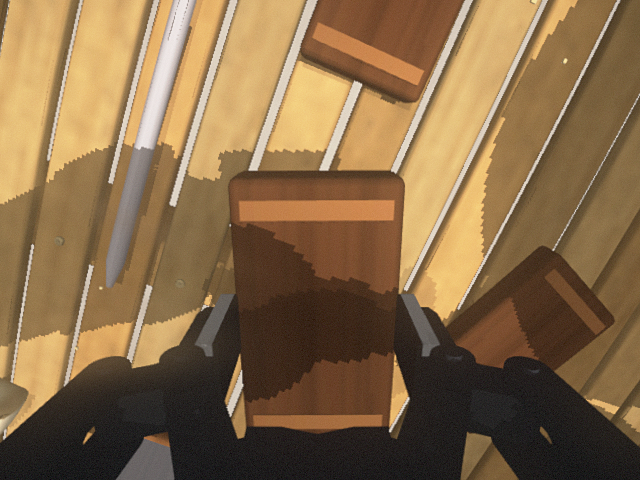

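>>> {"fn": "carry_out", "kwargs": {"commands": "0 0 0 0;0 0 0 0"}}

```text
time: 5.15
tool_pos: [0.5043, 0.0893, 0.0768]
tool_rot: [0.399, 0.584, -0.399, 0.583]
wrist_force: [-0.2, 0.1, -0.3]
width: 0.0578
```

Run:
```python
from h import *
st()
for f,L in [('w3',[(230,174),(409,174)]),('w4',[(230,172),(404,172)])]:
    K,k1,T=load(f); print(T[:3,3].round(4))
    for z in ([.02] if f=='w3' else [.075,.08,.085,.09]):
        P=w(f,L,z); print(f,z,np.linalg.norm(P[0]-P[1]).round(4),P.mean(0).round(4))
```

```text
t 5.15 tcp [50.43  8.93  7.68] yaw_y 21.29 xaxis [-0.001 -0.    -1.   ] F [-0.2  0.1 -0.3] w 57.8 q [ 0.34  0.55 -0.77  2.03  0.54  0.78 -0.39]
[0.4762 0.1595 0.1471]
w3 0.02 0.0569 [0.4831 0.1414 0.02  ]
[0.4786 0.1613 0.2133]
w4 0.075 0.0602 [0.487  0.1424 0.075 ]
w4 0.08 0.058 [0.4867 0.1431 0.08  ]
w4 0.085 0.0558 [0.4864 0.1438 0.085 ]
w4 0.09 0.0536 [0.4861 0.1445 0.09  ]
```

>>> {"fn": "carry_out", "kwargs": {"commands": "0 0 4.4 -3;0 0 4 -3;0 0 4 -3;-0.7 -3.7 0 -3;-1 -4 0 -3;-1 -4 0 -3;-1 -4 0 -3;-0.5 -4 0 -2.8;-0.5 -3 0 0;0 0 0 0"}}

```text
time: 6.15
tool_pos: [0.4562, -0.1422, 0.2001]
tool_rot: [-0.512, -0.487, 0.514, -0.486]
wrist_force: [1.3, -0.6, -1.5]
width: 0.0576
```

>>> {"fn": "carry_out", "kwargs": {"commands": "0 0 0 0"}}

```text
time: 6.25
tool_pos: [0.4574, -0.1375, 0.2006]
tool_rot: [-0.511, -0.489, 0.511, -0.488]
wrist_force: [1.1, 0.5, -0.7]
width: 0.0579
```

Run:
```python
from h import *
st(); snap('wrist','w5');snap('scene','s5');snap('side','d5')
```

```text
t 6.25 tcp [ 45.74 -13.75  20.06] yaw_y -2.58 xaxis [-0.001  0.001 -1.   ] F [ 1.1  0.5 -0.7] w 57.9 q [ 0.85  0.28 -0.76  2.    0.23  0.95 -0.07]
```

View pics/w5.png

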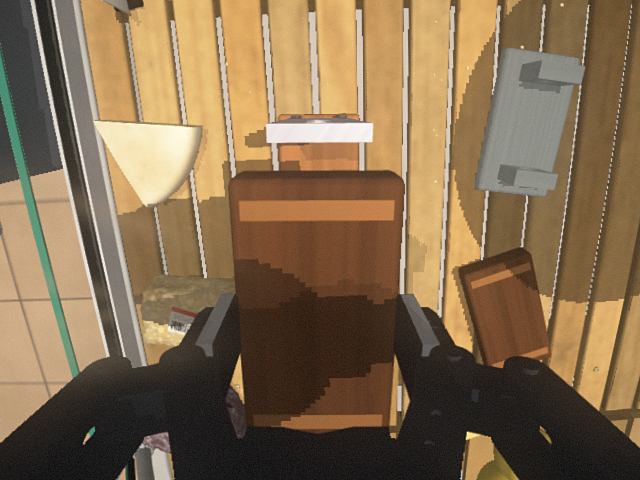

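View pics/s5.png

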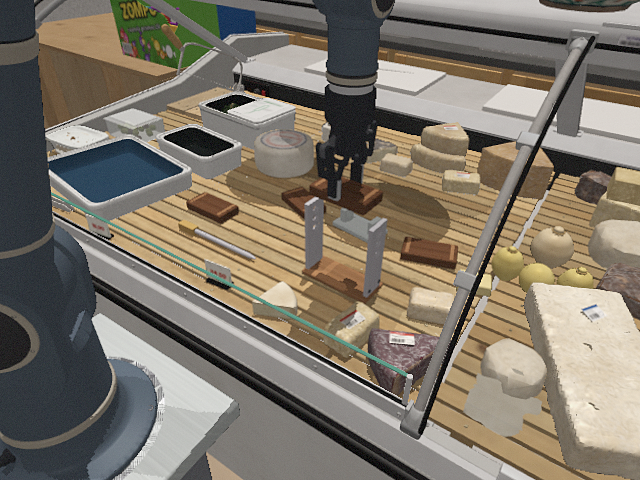

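View pics/d5.png

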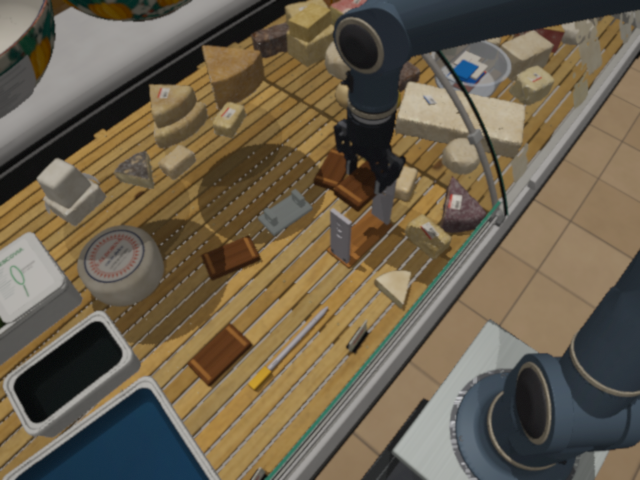

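Run:
```python
from h import *
print(w('w5',[(267,123),(373,123),(373,142),(267,142)],.154).round(4))
P=w('w5',[(231,172),(404,172)],.2015);print(P.round(4),P.mean(0)-[0.055*np.sin(np.radians(2.5)),.055,0])
```

```text
[[ 0.4381 -0.0659  0.154 ]
 [ 0.4837 -0.068   0.154 ]
 [ 0.4836 -0.0761  0.154 ]
 [ 0.4374 -0.074   0.154 ]]
[[ 0.431  -0.0798  0.2015]
 [ 0.4875 -0.0823  0.2015]] [ 0.45683261 -0.13605652  0.2015    ]
```

>>> {"fn": "carry_out", "kwargs": {"commands": "0 -0.1 -3 0;0 0 -3 0;0 0 -3 0;0 0 -3 0;0 0 -2 0;0 0 -1.5 0;0 0 -1 0;0 0 0 0;0 0 0 0"}}

```text
time: 7.3
tool_pos: [0.4585, -0.1377, 0.0367]
tool_rot: [0.511, 0.489, -0.51, 0.489]
wrist_force: [-0.3, -0.7, -1.3]
width: 0.0578
```

Run:
```python
from h import *
st(); snap('wrist','w6');snap('scene','s6'); crop('s6',260,100,460,320,3,'s6c')
```

```text
t 7.3 tcp [ 45.85 -13.77   3.67] yaw_y -2.43 xaxis [ 0.001  0.    -1.   ] F [-0.3 -0.7 -1.3] w 57.8 q [ 0.68  0.53 -0.59  2.14  0.51  0.62 -0.32]
```

View pics/w6.png

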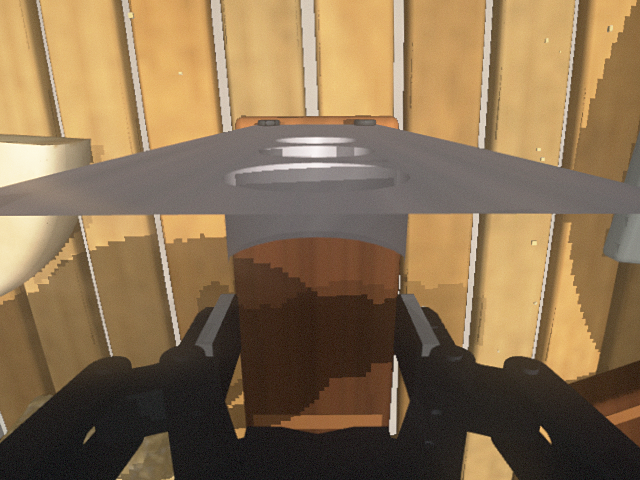

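View pics/s6c.png

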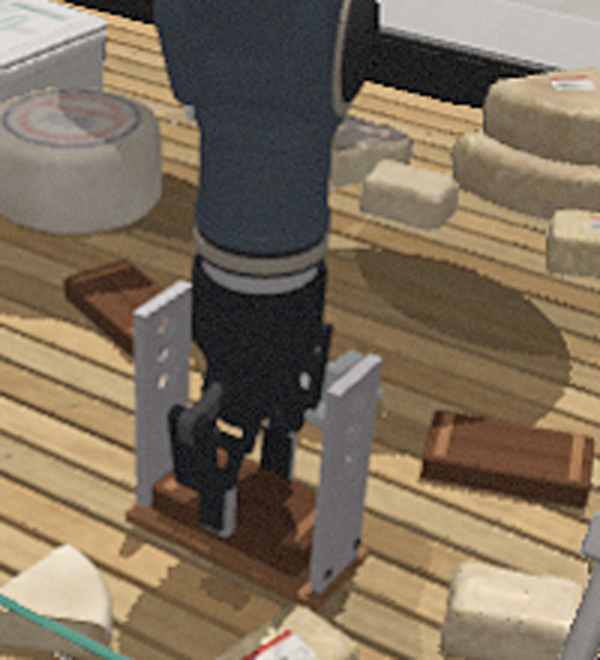

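>>> {"fn": "carry_out", "kwargs": {"commands": "0 0 -0.5 0;0 0 -0.3 0;0 0 0 0;0 0 0 0"}}

```text
time: 7.8
tool_pos: [0.4584, -0.1385, 0.0296]
tool_rot: [-0.511, -0.488, 0.511, -0.49]
wrist_force: [-3.9, 0.3, 13.3]
width: 0.0578
```

>>> {"fn": "carry_out", "kwargs": {"commands": "0 0 0 0;0 0 0 0;0 0 0 0;0 0 3 0;0 0 4 0;0 0 4 0;0 0 4 0;0 0 3 0;0 0 0 0", "hand": 1}}

```text
time: 8.7
tool_pos: [0.4606, -0.1386, 0.2123]
tool_rot: [0.512, 0.486, -0.51, 0.492]
wrist_force: [1.0, 0.1, 0.1]
width: 0.0854
```

Run:
```python
from h import *
st(); snap('wrist','w7')
```

```text
t 8.7 tcp [ 46.06 -13.86  21.23] yaw_y -2.52 xaxis [ 0.008 -0.003 -1.   ] F [1.  0.1 0.1] w 85.4 q [ 0.87  0.27 -0.78  1.99  0.23  0.97 -0.06]
```

View pics/w7.png

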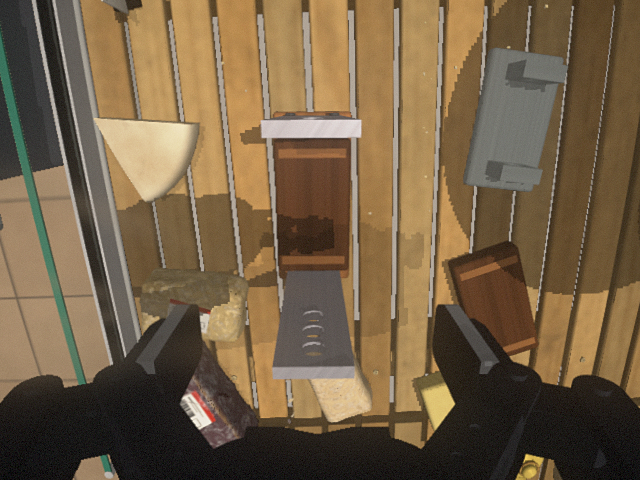

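>>> {"fn": "carry_out", "kwargs": {"commands": "3.4 -2 0 4;3.5 -2.2 0 4;3.5 -2.2 0 4;3.5 -2.2 0 4;2.5 -1.9 0 5;0 0 0 0;0 0 0 0"}}

```text
time: 9.45
tool_pos: [0.6211, -0.2428, 0.2057]
tool_rot: [0.413, 0.575, -0.413, 0.572]
wrist_force: [-0.1, 0.7, -0.1]
width: 0.0855
```

Run:
```python
from h import *
st(); snap('wrist','w8')
```

```text
t 9.45 tcp [ 62.11 -24.28  20.57] yaw_y 18.47 xaxis [-0.004  0.002 -1.   ] F [-0.1  0.7 -0.1] w 85.5 q [ 0.81  0.6  -0.75  1.56  0.43  1.16  0.29]
```

View pics/w8.png

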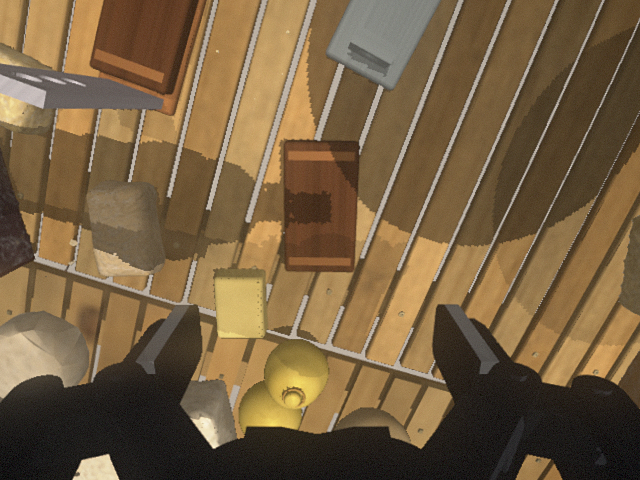

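Run:
```python
from h import *
rect('w8',[(286,141),(357,141),(353,271),(287,271)],.02,.11,.06,0)
```

```text
xy [ 0.6228 -0.2428] yaw 18.1 res mm [-2.7  0.1  2.1  1.3  2.2 -0.3 -1.5 -1. ]
```

>>> {"fn": "carry_out", "kwargs": {"commands": "0.1 0 -4.5 0;0 0 -4.5 0;0 0 -4 0;0 0 -3 0;0 0 -2.3 0;0 0 -0.6 0;0 0 0 0"}}

```text
time: 10.2
tool_pos: [0.622, -0.2423, 0.0189]
tool_rot: [0.413, 0.575, -0.413, 0.573]
wrist_force: [-0.0, 0.1, 0.9]
width: 0.0856
```

>>> {"fn": "carry_out", "kwargs": {"commands": "0 0 0 0;0 0 0 0;0 0 0 0;0 0 0 0;0 0 0 0;0 0 0 0;0 0 1 0;0 0 2 0;0 0 0 0;0 0 0 0", "hand": 0}}

```text
time: 11.2
tool_pos: [0.6235, -0.2435, 0.0506]
tool_rot: [0.413, 0.573, -0.413, 0.575]
wrist_force: [0.2, 0.4, -1.1]
width: 0.0573
```

Run:
```python
from h import *
st(); snap('wrist','w9')
```

```text
t 11.2 tcp [ 62.35 -24.35   5.06] yaw_y 18.49 xaxis [ 0.002 -0.001 -1.   ] F [ 0.2  0.4 -1.1] w 57.3 q [ 0.75  0.76 -0.66  1.67  0.57  0.91  0.19]
```

View pics/w9.png

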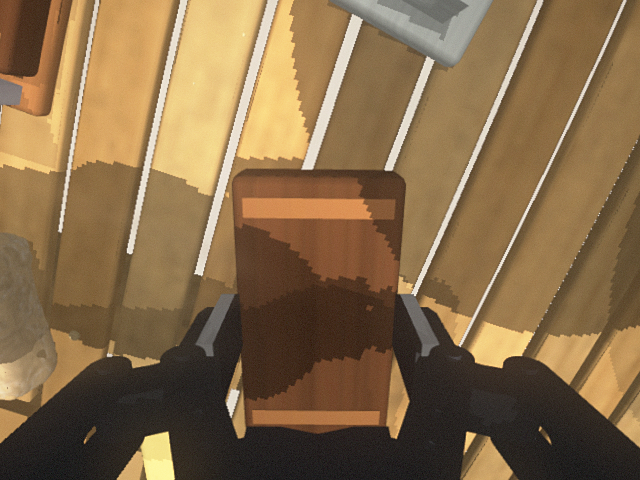

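>>> {"fn": "carry_out", "kwargs": {"commands": "0 0 4 0;0 0 4.5 -3;-1 0.5 4.5 -4;-3 2 2 -4;-3.5 2 0 -4;-3.5 2 0 -3;-3 2 0 -3;-2.4 2 0 0;0 0 0 0;0 0 0 0"}}

```text
time: 12.25
tool_pos: [0.4586, -0.1382, 0.1993]
tool_rot: [-0.51, -0.489, 0.511, -0.489]
wrist_force: [0.9, -0.2, -0.9]
width: 0.0578
```

```bash
cat >> h.py <<'E'
S=np.array([.4578,-.137]); SY=np.radians(-2.5)
def instand(p):
    c,s=np.cos(SY),np.sin(SY); d=np.asarray(p)[...,:2]-S; return (d@np.array([[c,-s],[s,c]])*1000).round(1)
E
python3 - <<'E'
from h import *
s=st(); snap('wrist','w10'); print(instand(s['tool_pos']))
P=w('w10',[(232,172),(404,172)],s['tool_pos'][2]+.001);print(P,instand(P))
E
```

```text
t 12.25 tcp [ 45.86 -13.82  19.93] yaw_y -2.46 xaxis [-0.    -0.001 -1.   ] F [ 0.9 -0.2 -0.9] w 57.8 q [ 0.87  0.29 -0.78  2.    0.25  0.95 -0.08]
[ 0.8 -1.2]
[[ 0.43242898 -0.08059486  0.20029926]
 [ 0.48858293 -0.08301923  0.20029926]] [[-27.8  55.2]
 [ 28.4  55.3]]
```

View pics/w10.png

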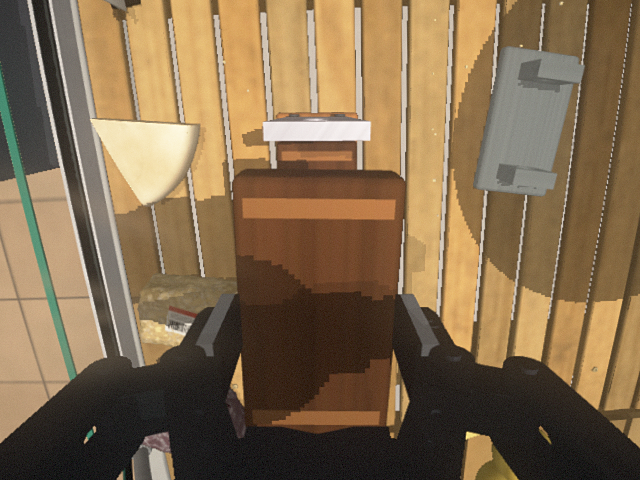

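>>> {"fn": "carry_out", "kwargs": {"commands": "0 0 -3 0;0 0 -3 0;0 0 -3 0;0 0 -2.5 0;0 0 -1.5 0;0 0 -1 0;0 0 -0.7 0;0 0 -0.2 0;0 0 0 0;0 0 0 0"}}

```text
time: 13.3
tool_pos: [0.4596, -0.1383, 0.0518]
tool_rot: [-0.511, -0.488, 0.511, -0.49]
wrist_force: [-2.6, 1.4, 6.7]
width: 0.0575
```

Run:
```python
from h import *
st()
```

```text
t 13.3 tcp [ 45.96 -13.83   5.18] yaw_y -2.51 xaxis [ 0.001 -0.001 -1.   ] F [-2.6  1.4  6.7] w 57.5 q [ 0.71  0.51 -0.63  2.13  0.49  0.65 -0.31]
```

>>> {"fn": "carry_out", "kwargs": {"commands": "0 0 0 0;0 0 0 0;0 0 0 0;0 0 3 0;0 0 4 0;0 0 4 0;0 0 4 0;0 0 1 0;0 0 0 0;0 0 0 0", "hand": 1}}

```text
time: 14.3
tool_pos: [0.4581, -0.1383, 0.2093]
tool_rot: [-0.51, -0.489, 0.511, -0.488]
wrist_force: [-0.5, -0.2, 0.0]
width: 0.0856
```

Run:
```python
from h import *
st();snap('wrist','w11'); crop('w11',180,80,420,400,2,'w11c')
```

```text
t 14.3 tcp [ 45.81 -13.83  20.93] yaw_y -2.51 xaxis [-0.002  0.    -1.   ] F [-0.5 -0.2  0. ] w 85.6 q [ 0.88  0.28 -0.8   1.99  0.24  0.97 -0.07]
```

View pics/w11c.png

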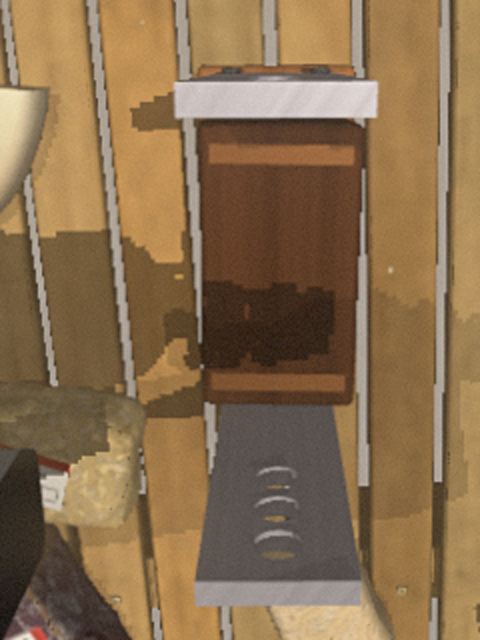

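>>> {"fn": "carry_out", "kwargs": {"commands": "0.3 4 0 0.4;0.4 4.5 0 0.4;0.4 4.5 0 0.4;0.4 4.5 0 0.4;0.4 4.5 0 0;0.4 4.5 0 0;0.4 4.5 0 0;0.4 4 0 0;0.4 2.3 0 0;0 0 0 0"}}

```text
time: 15.35
tool_pos: [0.4925, 0.2388, 0.2087]
tool_rot: [-0.502, -0.499, 0.502, -0.496]
wrist_force: [-0.3, 0.0, 1.0]
width: 0.0852
```

>>> {"fn": "carry_out", "kwargs": {"commands": "0 0 0 0"}}

```text
time: 15.45
tool_pos: [0.4931, 0.2345, 0.2085]
tool_rot: [-0.502, -0.497, 0.505, -0.496]
wrist_force: [-0.4, -0.2, 0.1]
width: 0.0854
```

Run:
```python
from h import *
st();snap('wrist','w12')
```

```text
t 15.45 tcp [49.31 23.45 20.85] yaw_y -0.81 xaxis [-0.003 -0.001 -1.   ] F [-0.4 -0.2  0.1] w 85.4 q [ 0.15  0.43 -0.87  1.84  0.37  1.05 -0.88]
```

View pics/w12.png

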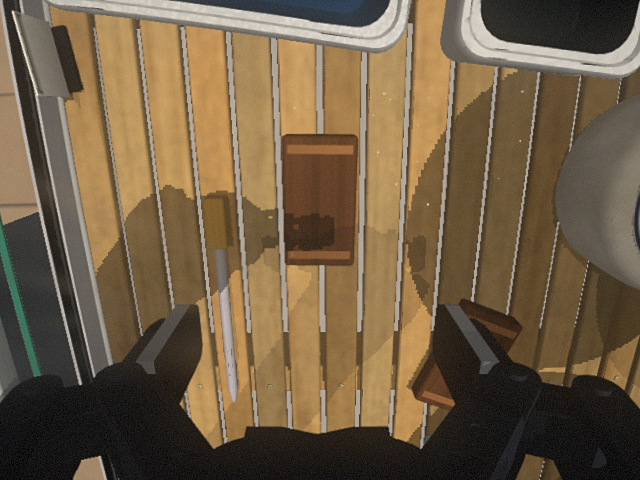

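Run:
```python
from h import *
rect('w12',[(283,135),(357,135),(353,265),(286,265)],.02,.11,.06,0)
print(w('w12',[(206,196),(231,196),(232,247),(206,247)],.018).round(4),w('w12',[(220,250),(235,400)],.009).round(4))
```

```text
xy [0.4936 0.237 ] yaw -0.9 res mm [-1.2  0.8  1.2  0.6  1.3 -0.8 -1.3 -0.6]
[[0.4003 0.2439 0.018 ]
 [0.4209 0.2436 0.018 ]
 [0.4183 0.1993 0.018 ]
 [0.396  0.1996 0.018 ]] [[0.4054 0.1936 0.009 ]
 [0.4057 0.033  0.009 ]]
```

>>> {"fn": "carry_out", "kwargs": {"commands": "0 0.2 -4.5 0;0 0 -4.5 0;0 0 -4 0;0 0 -3 0;0 0 -2.4 0;0 0 -0.7 0;0 0 0 0"}}

```text
time: 16.2
tool_pos: [0.4936, 0.2352, 0.0185]
tool_rot: [-0.503, -0.496, 0.505, -0.496]
wrist_force: [1.2, 0.6, 0.5]
width: 0.0853
```

>>> {"fn": "carry_out", "kwargs": {"commands": "0 0 0 0;0 0 0 0;0 0 0 0;0 0 0 0;0 0 0 0;0 0 0 0;0 0 1 0;0 0 2 0;0 0 0 0;0 0 0 0", "hand": 0}}

```text
time: 17.2
tool_pos: [0.4944, 0.2368, 0.0501]
tool_rot: [0.505, 0.496, -0.503, 0.496]
wrist_force: [-0.1, -0.4, -1.0]
width: 0.0573
```

Run:
```python
from h import *
st();snap('wrist','w13')
```

```text
t 17.2 tcp [49.44 23.68  5.01] yaw_y -0.91 xaxis [ 0.002  0.    -1.   ] F [-0.1 -0.4 -1. ] w 57.3 q [ 0.02  0.63 -0.72  1.97  0.59  0.77 -1.07]
```

View pics/w13.png

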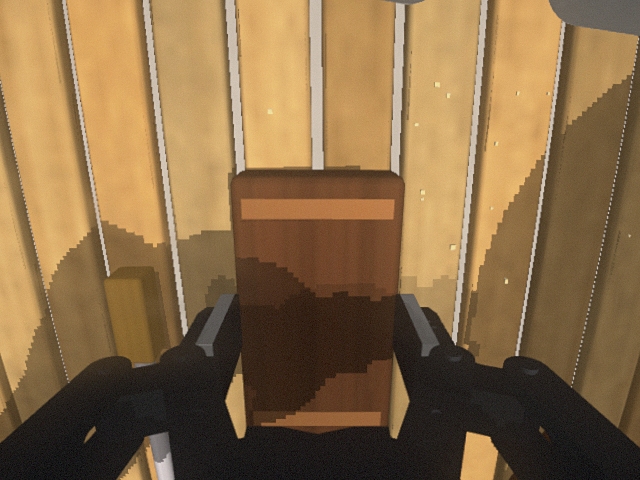

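>>> {"fn": "carry_out", "kwargs": {"commands": "0 0 4.5 0;0 0 4.5 0;0 -1 4 0;-0.3 -4 2.2 -0.4;-0.5 -4.5 0 -0.4;-0.5 -4.5 0 -0.4;-0.5 -4.5 0 -0.4;-0.5 -4.5 0 0;-0.5 -4.5 0 0;-0.4 -4.5 0 0"}}

```text
time: 18.25
tool_pos: [0.4608, -0.0851, 0.2008]
tool_rot: [-0.51, -0.489, 0.511, -0.489]
wrist_force: [1.3, 1.0, -0.3]
width: 0.0575
```

>>> {"fn": "carry_out", "kwargs": {"commands": "-0.4 -3.5 0 0;0 -1.9 0 0;0 0 0 0;0 0 0 0"}}

```text
time: 18.65
tool_pos: [0.4576, -0.1366, 0.2008]
tool_rot: [0.511, 0.489, -0.511, 0.488]
wrist_force: [0.6, 0.4, -0.0]
width: 0.0578
```

Run:
```python
from h import *
s=st(); snap('wrist','w14'); print(instand(s['tool_pos']))
P=w('w14',[(232,172),(404,172)],s['tool_pos'][2]+.001);print(instand(P))
```

```text
t 18.65 tcp [ 45.76 -13.66  20.08] yaw_y -2.5 xaxis [-0.001  0.001 -1.   ] F [ 0.6  0.4 -0. ] w 57.8 q [ 0.9   0.29 -0.82  2.    0.26  0.96 -0.1 ]
[-0.2  0.4]
[[-28.9  56.8]
 [ 27.4  56.8]]
```

View pics/w14.png

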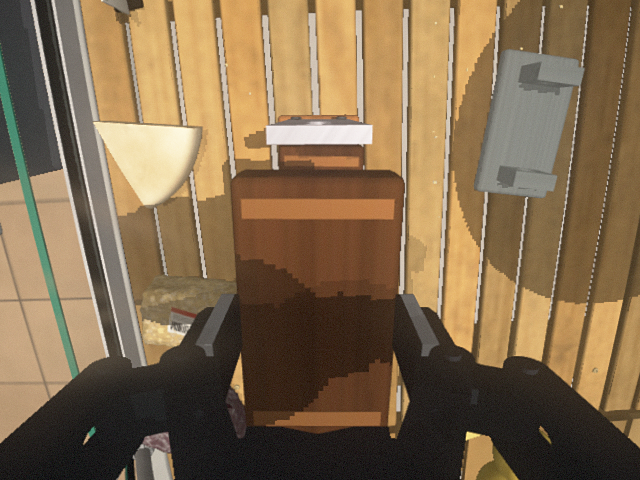

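Shift y −1.5 mm; lower to TCP 7.0.

>>> {"fn": "carry_out", "kwargs": {"commands": "0.1 -0.15 -3 0;0 0 -3 0;0 0 -3 0;0 0 -1.8 0;0 0 -1.2 0;0 0 -0.7 0;0 0 -0.4 0;0 0 0 0;0 0 0 0"}}

```text
time: 19.6
tool_pos: [0.46, -0.1381, 0.0714]
tool_rot: [0.511, 0.489, -0.51, 0.49]
wrist_force: [-1.0, 1.4, 3.5]
width: 0.0573
```

>>> {"fn": "carry_out", "kwargs": {"commands": "0 0 0 0;0 0 0 0;0 0 0 0;0 0 3 0;0 0 4 0;0 0 4 0;0 0 2.5 0;0 0 0 0;0 0 0 0", "hand": 1}}

```text
time: 20.5
tool_pos: [0.4588, -0.1391, 0.2054]
tool_rot: [-0.511, -0.489, 0.511, -0.489]
wrist_force: [-0.8, 0.5, -0.3]
width: 0.0853
```

Run:
```python
from h import *
st();snap('wrist','w15'); crop('w15',180,80,420,400,2,'w15c')
```

```text
t 20.5 tcp [ 45.88 -13.91  20.54] yaw_y -2.53 xaxis [ 0.    -0.001 -1.   ] F [-0.8  0.5 -0.3] w 85.3 q [ 0.91  0.29 -0.83  1.99  0.26  0.97 -0.09]
```

View pics/w15c.png

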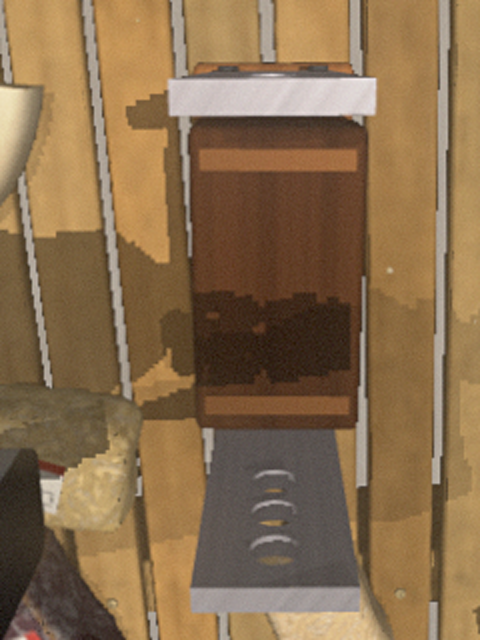

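>>> {"fn": "carry_out", "kwargs": {"commands": "2.5 3.5 0 -3;3 4 0 -4;3 4 0 -4;3 4 0 -4;3 4 0 -4;2.2 2.6 0 -3.4;0 0 0 0;0 0 0 0"}}

```text
time: 21.35
tool_pos: [0.625, 0.0829, 0.2031]
tool_rot: [-0.594, -0.382, 0.597, -0.381]
wrist_force: [-0.0, -0.1, 0.2]
width: 0.0854
```

Run:
```python
from h import *
st();snap('wrist','w16')
```

```text
t 21.35 tcp [62.5   8.29 20.31] yaw_y -24.75 xaxis [-0.004 -0.001 -1.   ] F [-0.  -0.1  0.2] w 85.4 q [ 0.3   0.53 -0.71  1.66  0.38  1.1  -0.95]
```

View pics/w16.png

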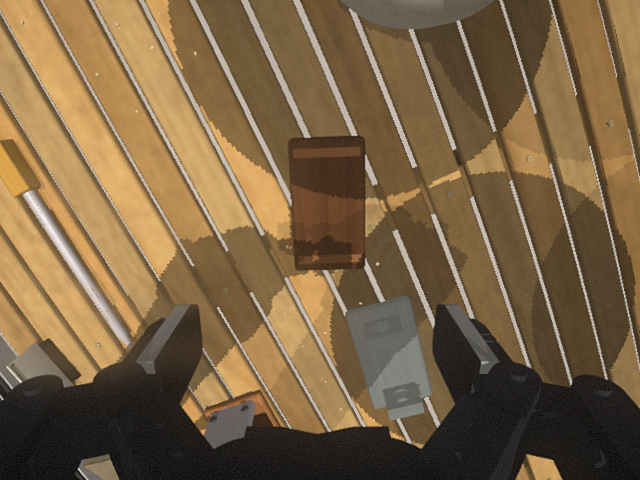

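Run:
```python
from h import *
rect('w16',[(290,139),(364,137),(365,269),(296,269)],.02,.11,.06,0)
rect('w16',[(347,312),(411,298),(431,397)],.012,.11,.06,0)
```

```text
xy [0.6323 0.0798] yaw -23.1 res mm [-0.9  1.3  2.1  0.1  0.5 -0.3 -1.7 -1.1]
xy [ 0.6249 -0.0775] yaw -10.8 res mm [-0.7 -0.4  0.9 -0.5 -0.1  0.9]
```

>>> {"fn": "carry_out", "kwargs": {"commands": "0.7 -0.3 -4 1.5;0 0 -4.5 0;0 0 -4 0;0 0 -3 0;0 0 -2.3 0;0 0 -0.6 0;0 0 0 0"}}

```text
time: 22.1
tool_pos: [0.632, 0.0775, 0.0205]
tool_rot: [-0.59, -0.388, 0.592, -0.388]
wrist_force: [0.6, 0.1, -0.1]
width: 0.0855
```

>>> {"fn": "carry_out", "kwargs": {"commands": "0 0 0 0;0 0 0 0;0 0 0 0;0 0 0 0;0 0 0 0;0 0 0 0;0 0 1 0;0 0 2 0;0 0 0 0;0 0 0 0", "hand": 0}}

```text
time: 23.1
tool_pos: [0.6333, 0.0793, 0.0521]
tool_rot: [0.591, 0.388, -0.591, 0.389]
wrist_force: [0.8, 0.8, -1.7]
width: 0.057
```

Run:
```python
from h import *
st();snap('wrist','w17')
```

```text
t 23.1 tcp [63.33  7.93  5.21] yaw_y -23.4 xaxis [ 0.002 -0.    -1.   ] F [ 0.8  0.8 -1.7] w 57.0 q [ 0.24  0.71 -0.62  1.75  0.53  0.85 -1.03]
```

View pics/w17.png

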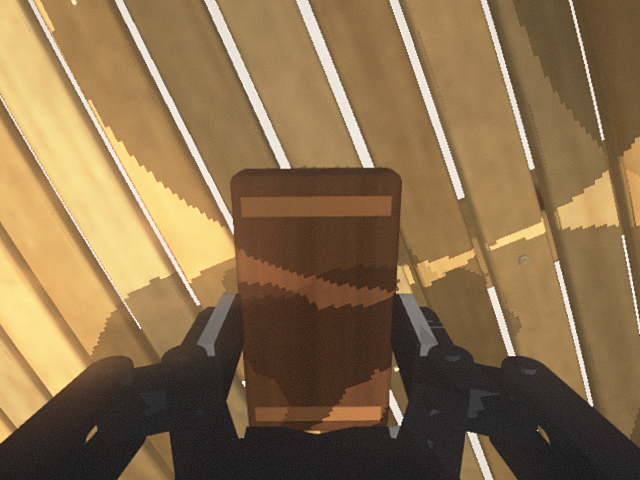

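>>> {"fn": "carry_out", "kwargs": {"commands": "0 0 4.5 0;0 0 4.5 2;-1.4 -1.75 4.5 3;-3 -4 2.5 3;-3 -4 0 3;-3 -4 0 3;-3 -4 0 3;-3 -3 0 3;-1 -1 0 0.9;0 0 0 0"}}

```text
time: 24.15
tool_pos: [0.4599, -0.1364, 0.2075]
tool_rot: [-0.511, -0.488, 0.513, -0.487]
wrist_force: [0.5, 0.7, -1.3]
width: 0.0571
```

>>> {"fn": "carry_out", "kwargs": {"commands": "0 0 0 0;0 0 0 0"}}

```text
time: 24.35
tool_pos: [0.4631, -0.1325, 0.2085]
tool_rot: [0.511, 0.49, -0.51, 0.49]
wrist_force: [-0.5, -0.6, -1.7]
width: 0.0566
```

Run:
```python
from h import *
s=st(); snap('wrist','w18'); print(instand(s['tool_pos']))
P=w('w18',[(232,170),(402,170)],s['tool_pos'][2]-.000);print(instand(P))
```

```text
t 24.35 tcp [ 46.31 -13.25  20.85] yaw_y -2.37 xaxis [ 0.001  0.001 -1.   ] F [-0.5 -0.6 -1.7] w 56.6 q [ 0.93  0.3  -0.87  1.98  0.28  0.98 -0.12]
[5.1 4.7]
[[-23.8  61.6]
 [ 32.1  61.7]]
```

View pics/w18.png

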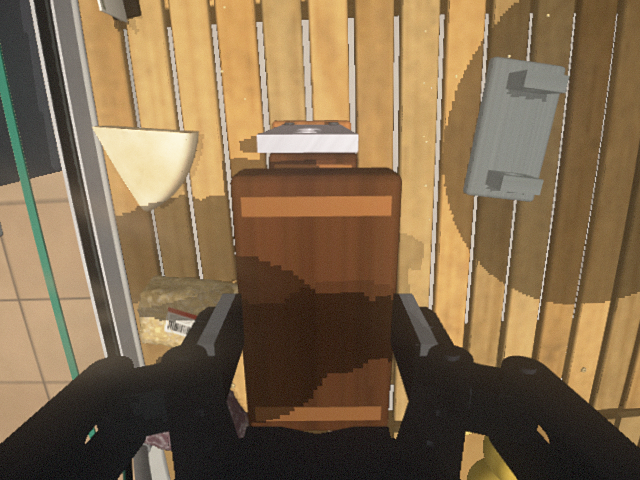

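>>> {"fn": "carry_out", "kwargs": {"commands": "-0.45 -0.65 0 0;0 0 -2.5 0;0 0 -2.5 0;0 0 -2.5 0;0 0 -2 0;0 0 -1 0;0 0 -0.5 0;0 0 -0.5 0;0 0 0 0;0 0 0 0"}}

```text
time: 25.4
tool_pos: [0.4583, -0.1405, 0.0941]
tool_rot: [0.511, 0.489, -0.51, 0.49]
wrist_force: [0.4, 0.2, -0.9]
width: 0.0568
```

Run:
```python
from h import *
s=st(); snap('scene','s19'); print(instand(s['tool_pos'])); crop('s19',260,100,460,320,3,'s19c')
```

```text
t 25.4 tcp [ 45.83 -14.05   9.41] yaw_y -2.49 xaxis [ 0.002 -0.001 -1.   ] F [ 0.4  0.2 -0.9] w 56.8 q [ 0.82  0.46 -0.76  2.1   0.46  0.75 -0.27]
[ 0.7 -3.5]
```

View pics/s19c.png

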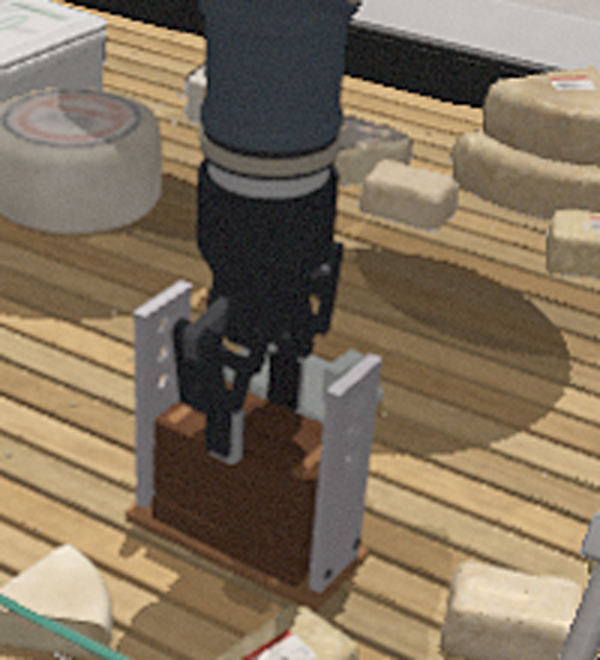

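>>> {"fn": "carry_out", "kwargs": {"commands": "0 0.15 0 0;0 0 -0.3 0;0 0 -0.2 0;0 0 0 0;0 0 0 0"}}

```text
time: 25.95
tool_pos: [0.4584, -0.1392, 0.0934]
tool_rot: [-0.509, -0.488, 0.512, -0.49]
wrist_force: [-14.8, 0.8, 48.2]
width: 0.0567
```

>>> {"fn": "carry_out", "kwargs": {"commands": "0 0 0 0;0 0 0 0;0 0 0 0;0 0 3 0;0 0 4 0;0 0 4.5 0;0 0 0 0;0 0 0 0", "hand": 1}}

```text
time: 26.75
tool_pos: [0.4579, -0.1392, 0.2039]
tool_rot: [0.511, 0.488, -0.511, 0.489]
wrist_force: [0.3, -0.1, -1.8]
width: 0.0855
```

Run:
```python
from h import *
s=st(); snap('wrist','w20'); print(instand(s['tool_pos'])); snap('scene','s20');  crop('s20',260,100,460,320,3,'s20c')
```

```text
t 26.75 tcp [ 45.79 -13.92  20.39] yaw_y -2.52 xaxis [ 0.001 -0.001 -1.   ] F [ 0.3 -0.1 -1.8] w 85.5 q [ 0.95  0.3  -0.87  1.99  0.28  0.97 -0.11]
[ 0.2 -2.2]
```

View pics/w20.png

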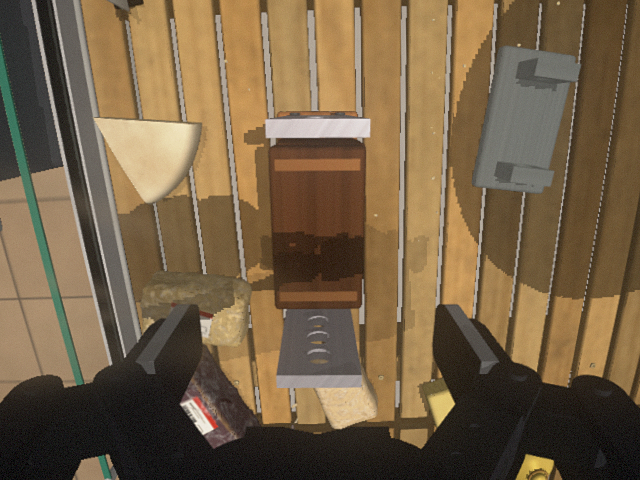

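View pics/s20c.png

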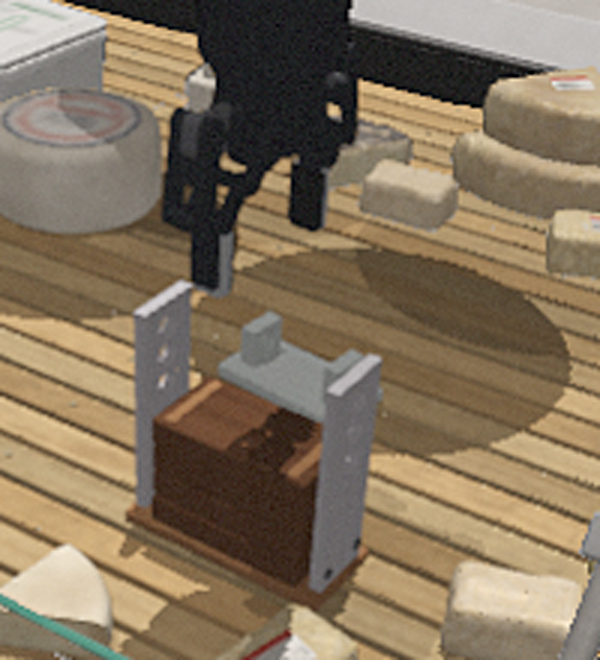

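Run:
```python
from h import *
q=rect('w20',[(271,144),(365,144),(362,308),(275,308)],.09,.11,.06,0); print(instand(q))
print(instand(w('w20',[(266,120),(370,120),(370,136),(266,136)],.154)), instand(w('w20',[(277,387),(361,387),(361,376),(279,377)],.154)))
crop('w20',460,30,600,210,4,'w20k')
```

```text
xy [ 0.458  -0.1379] yaw -2.4 res mm [-1.7  0.2  1.8  0.2  0.3 -0.1 -0.4 -0.3]
[ 0.2 -0.9]
[[-22.9  69.5]
 [ 22.7  69.4]
 [ 22.9  62.6]
 [-23.1  62.6]] [[-22.4 -69.9]
 [ 23.3 -70. ]
 [ 23.  -62.8]
 [-21.1 -63.4]]
```

View pics/w20k.png

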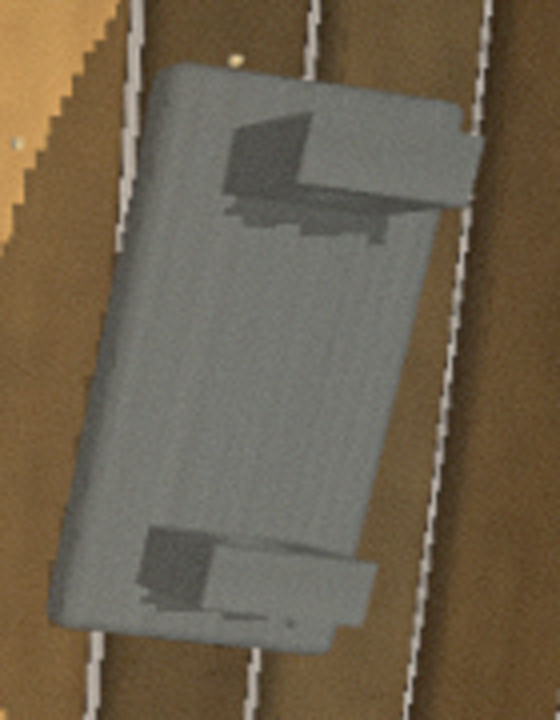

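>>> {"fn": "carry_out", "kwargs": {"commands": "3 1 0 -1;3.5 1.3 0 -2;3.5 1.3 0 -2;3.5 1.3 0 -2;3.1 1.15 0 0;0 0 0 0;0 0 0 0"}}

```text
time: 27.55
tool_pos: [0.6229, -0.0776, 0.2011]
tool_rot: [-0.538, -0.459, 0.54, -0.456]
wrist_force: [0.3, -0.0, -0.0]
width: 0.0856
```

Run:
```python
from h import *
s=st(); snap('wrist','w21'); crop('w21',220,80,440,320,2.5,'w21c')
```

```text
t 27.55 tcp [62.29 -7.76 20.11] yaw_y -9.4 xaxis [-0.004  0.001 -1.   ] F [ 0.3 -0.  -0. ] w 85.6 q [ 0.6   0.55 -0.77  1.66  0.41  1.11 -0.46]
```

View pics/w21c.png

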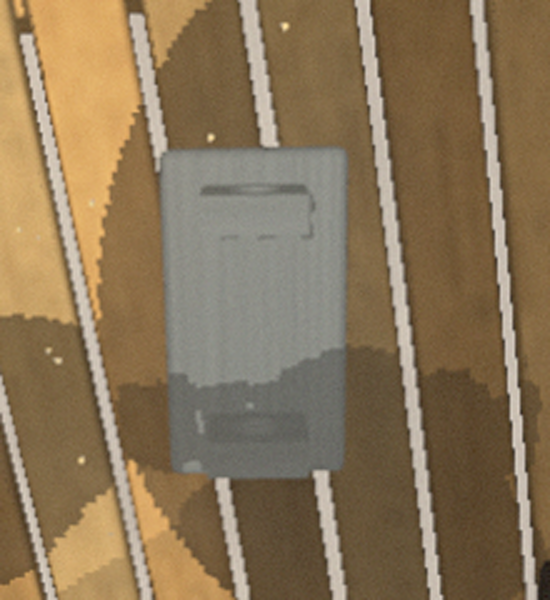

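Run:
```python
from h import *
rect('w21',[(220+x/2.5,80+y/2.5) for x,y in [(162,151),(347,149),(343,471),(173,477)]],.012,.11,.06,0)
```

```text
xy [ 0.6252 -0.0794] yaw -8.5 res mm [-1.1  0.4  0.9  0.4  0.7 -1.2 -0.5  0.4]
```

>>> {"fn": "carry_out", "kwargs": {"commands": "0.2 -0.2 -4 0.9;0 0 -4.5 0;0 0 -4 0;0 0 -3 0;0 0 -2.4 0;0 0 -0.9 0;0 0 0 0;0 0 0 0"}}

```text
time: 28.4
tool_pos: [0.6261, -0.0807, 0.0166]
tool_rot: [0.537, 0.461, -0.536, 0.461]
wrist_force: [0.7, 0.1, 0.9]
width: 0.0854
```

Run:
```python
from h import *
s=st(); snap('wrist','w22')
```

```text
t 28.4 tcp [62.61 -8.07  1.66] yaw_y -8.62 xaxis [ 0.002 -0.    -1.   ] F [0.7 0.1 0.9] w 85.4 q [ 0.51  0.76 -0.64  1.78  0.6   0.81 -0.58]
```

View pics/w22.png

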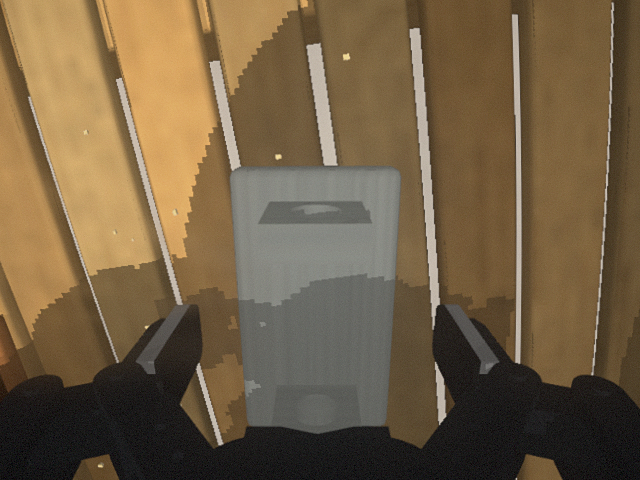

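>>> {"fn": "carry_out", "kwargs": {"commands": "0 0.1 -0.5 0;0 0 0 0;0 0 0 0"}}

```text
time: 28.75
tool_pos: [0.6258, -0.0794, 0.0108]
tool_rot: [0.536, 0.461, -0.536, 0.461]
wrist_force: [-0.3, -0.9, 0.2]
width: 0.0855
```

>>> {"fn": "carry_out", "kwargs": {"commands": "0 0 0 0;0 0 0 0;0 0 0 0;0 0 0 0;0 0 0 0;0 0 0 0;0 0 1 0;0 0 2 0;0 0 0 0;0 0 0 0", "hand": 0, "grip_force": 70}}

```text
time: 29.75
tool_pos: [0.6255, -0.0796, 0.0403]
tool_rot: [-0.536, -0.461, 0.536, -0.461]
wrist_force: [0.2, -0.8, -1.7]
width: 0.0573
```

Run:
```python
from h import *
s=st(); snap('wrist','w23')
```

```text
t 29.75 tcp [62.55 -7.96  4.03] yaw_y -8.6 xaxis [ 0. -0. -1.] F [ 0.2 -0.8 -1.7] w 57.3 q [ 0.52  0.73 -0.66  1.77  0.58  0.84 -0.57]
```

View pics/w23.png

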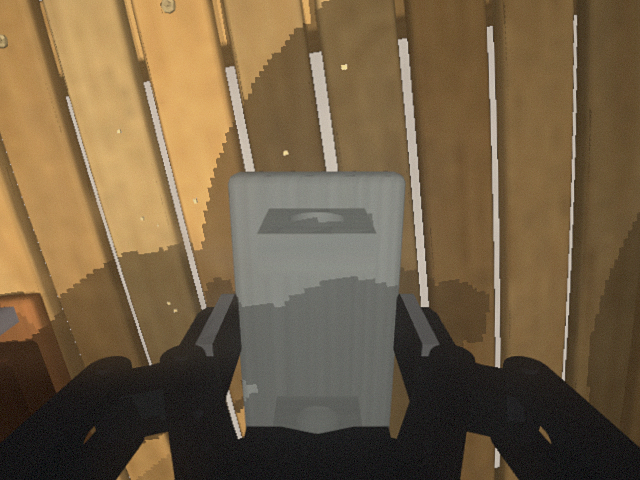

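>>> {"fn": "carry_out", "kwargs": {"commands": "0 0 4.5 0;0 0 4.5 1;-1 -0.5 4.5 1;-3 -1 2.5 1;-3.5 -1.2 0 1;-3.5 -1.2 0 1;-3.5 -1.2 0 1.1;-2.25 -0.85 0 0;0 0 0 0;0 0 0 0"}}

```text
time: 30.8
tool_pos: [0.4579, -0.1392, 0.2001]
tool_rot: [-0.511, -0.489, 0.511, -0.489]
wrist_force: [0.4, -0.3, -1.8]
width: 0.058
```

>>> {"fn": "carry_out", "kwargs": {"commands": "0 0 0 0"}}

```text
time: 30.9
tool_pos: [0.4591, -0.1384, 0.2004]
tool_rot: [0.511, 0.489, -0.51, 0.489]
wrist_force: [-0.2, 0.4, -2.0]
width: 0.0579
```

Run:
```python
from h import *
s=st(); snap('wrist','w24'); print(instand(s['tool_pos']))
P=w('w24',[(230,176),(404,176)],s['tool_pos'][2]+.001);print(instand(P))
```

```text
t 30.9 tcp [ 45.91 -13.84  20.04] yaw_y -2.45 xaxis [ 0.001  0.001 -1.   ] F [-0.2  0.4 -2. ] w 57.9 q [ 0.96  0.31 -0.89  2.    0.3   0.96 -0.13]
[ 1.3 -1.3]
[[-28.1  53.7]
 [ 29.   53.8]]
```

View pics/w24.png

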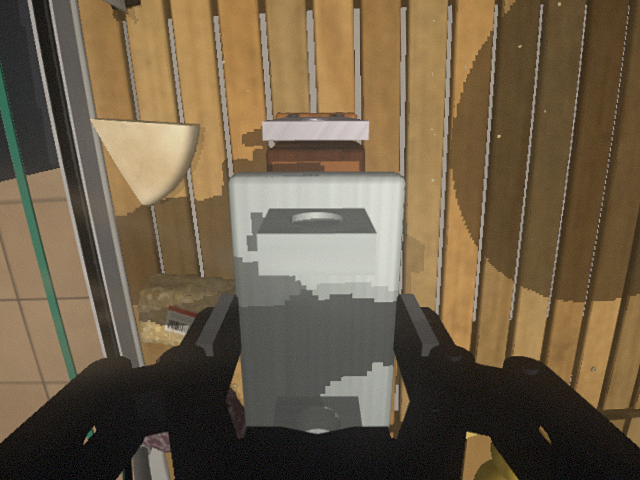

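>>> {"fn": "carry_out", "kwargs": {"commands": "-0.05 0.1 -2.5 0;0 0 -2.5 0;0 0 -2 0;0 0 -1.2 0;0 0 -0.8 0;0 0 -0.5 0;0 0 0 0;0 0 0 0;0 0 0 0"}}

```text
time: 31.85
tool_pos: [0.4582, -0.138, 0.1061]
tool_rot: [0.511, 0.488, -0.511, 0.489]
wrist_force: [0.5, 0.4, -2.0]
width: 0.0578
```

>>> {"fn": "carry_out", "kwargs": {"commands": "0 0 -0.1 0;0 0 -0.1 0;0 0 0 0;0 0 0 0"}}

```text
time: 32.25
tool_pos: [0.4577, -0.1379, 0.1035]
tool_rot: [0.511, 0.489, -0.511, 0.489]
wrist_force: [0.0, 0.2, -1.3]
width: 0.0576
```

>>> {"fn": "carry_out", "kwargs": {"commands": "0 0 -0.1 0;0 0 -0.1 0;0 0 0 0;0 0 0 0"}}

```text
time: 32.65
tool_pos: [0.4577, -0.1379, 0.1014]
tool_rot: [0.511, 0.489, -0.511, 0.489]
wrist_force: [0.6, 0.1, -1.7]
width: 0.0576
```

Run:
```python
from h import *
s=st(); snap('scene','s25');  crop('s25',260,100,460,320,3,'s25c')
```

```text
t 32.65 tcp [ 45.77 -13.79  10.14] yaw_y -2.49 xaxis [-0.  0. -1.] F [ 0.6  0.1 -1.7] w 57.6 q [ 0.84  0.46 -0.79  2.09  0.46  0.77 -0.28]
```

View pics/s25c.png

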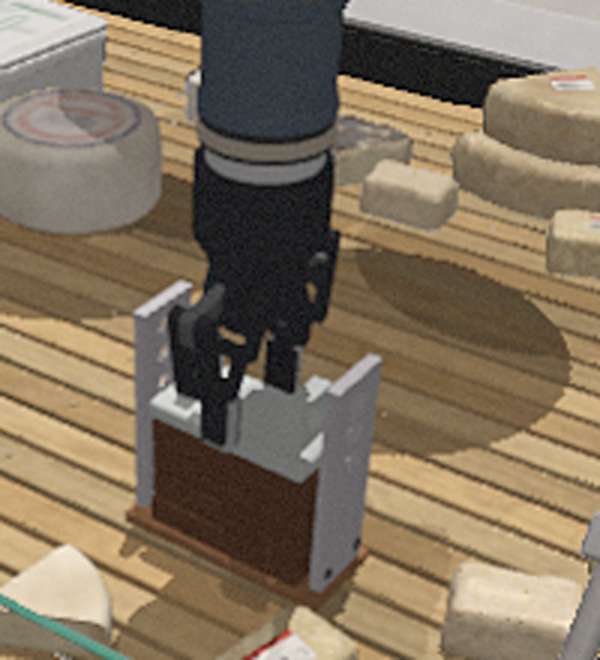

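>>> {"fn": "carry_out", "kwargs": {"commands": "0 0 -0.1 0;0 0 0 0;0 0 -0.1 0;0 0 0 0;0 0 0 0"}}

```text
time: 33.2
tool_pos: [0.4579, -0.1379, 0.1012]
tool_rot: [-0.51, -0.489, 0.511, -0.489]
wrist_force: [-4.7, 0.8, 16.0]
width: 0.0577
```

Contact at 0.101. Release.

>>> {"fn": "carry_out", "kwargs": {"commands": "0 0 0 0;0 0 0 0;0 0 0 0;0 0 2 0;0 0 4 0;0 0 4 0;0 0 1 0;0 0 0 0;0 0 0 0", "hand": 1}}

```text
time: 34.1
tool_pos: [0.4568, -0.138, 0.2083]
tool_rot: [-0.51, -0.489, 0.511, -0.488]
wrist_force: [0.5, -0.2, -0.2]
width: 0.0854
```

Run:
```python
from h import *
s=st(); snap('scene','s26');  crop('s26',260,100,460,320,3,'s26c'); snap('wrist','w26'); crop('w26',200,80,440,400,2,'w26c')
```

```text
t 34.1 tcp [ 45.68 -13.8   20.83] yaw_y -2.51 xaxis [-0.002  0.    -1.   ] F [ 0.5 -0.2 -0.2] w 85.4 q [ 0.97  0.3  -0.9   1.99  0.28  0.98 -0.12]
```

View pics/s26c.png

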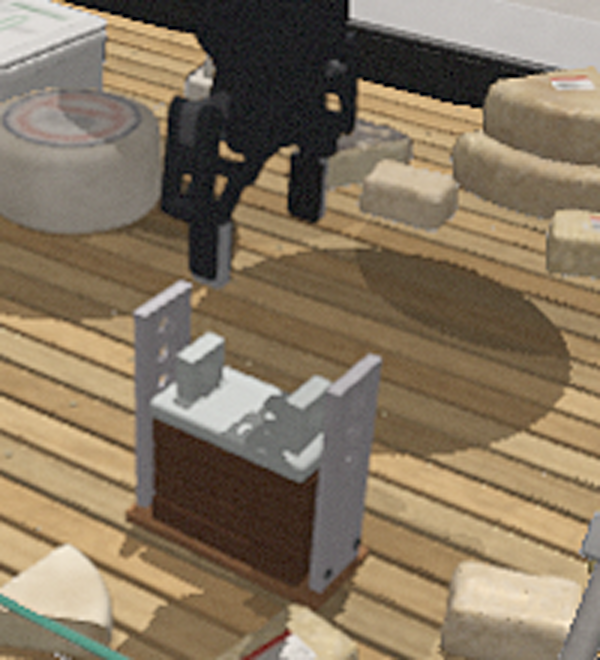

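View pics/w26c.png

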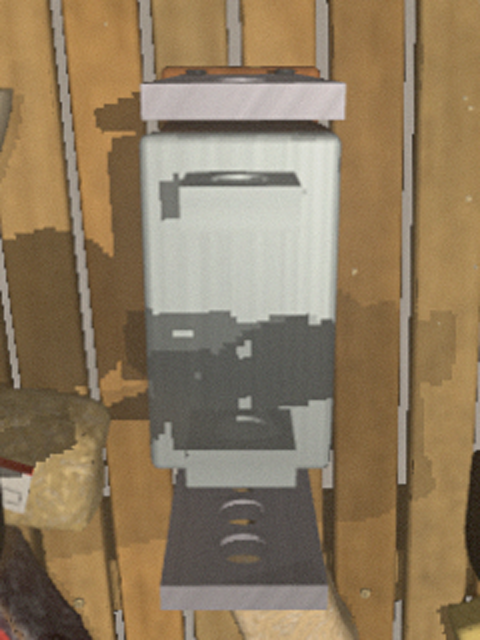

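Run:
```python
from h import *
g=lambda L:[(200+x/2,80+y/2) for x,y in L]
q=rect('w26',g([(140,134),(340,134),(329,467),(151,467)]),.102,.11,.06,0); print('keeper',instand(q))
q=rect('w26',g([(142,84),(346,84),(327,608),(161,608)]),.154,.14,.046,0); print('stand',instand(q))
print('eyes top mid',instand(w('w26',g([(180,186),(302,186),(187,487),(296,487)]),.131)))
```

```text
xy [ 0.4572 -0.1369] yaw -2.4 res mm [-0.8  0.8  0.9  0.9  0.5 -0.9 -0.5 -0.8]
keeper [-0.6  0.1]
xy [ 0.4581 -0.137 ] yaw -2.3 res mm [-0.1  0.2  0.2  0.3  0.  -0.2 -0.1 -0.3]
stand [0.3 0. ]
eyes top mid [[-16.4  43.3]
 [ 15.4  43.3]
 [-16.2 -45. ]
 [ 15.8 -44.9]]
```

>>> {"fn": "carry_out", "kwargs": {"commands": "-0.3 3.5 0 0.5;-0.5 4.5 0 0.5;-0.6 4.5 0 0.5;-0.6 4.5 0 0.5;-0.6 4.5 0 0.3;-0.6 4.5 0 0;-0.6 4.5 0 0;-0.6 3.5 0 0;-0.6 1.5 0 0;0 0 0 0"}}

```text
time: 35.2
tool_pos: [0.4059, 0.2195, 0.2085]
tool_rot: [0.499, 0.502, -0.5, 0.5]
wrist_force: [0.6, -0.4, 0.2]
width: 0.0852
```

>>> {"fn": "carry_out", "kwargs": {"commands": "0 0 0 0;0 0 0 0"}}

```text
time: 35.4
tool_pos: [0.408, 0.2154, 0.2087]
tool_rot: [-0.501, -0.499, 0.502, -0.499]
wrist_force: [0.6, -0.8, 0.4]
width: 0.0856
```

Run:
```python
from h import *
s=st(); snap('wrist','w27')
```

```text
t 35.4 tcp [40.8  21.54 20.87] yaw_y -0.32 xaxis [-0.001 -0.001 -1.   ] F [ 0.6 -0.8  0.4] w 85.6 q [ 0.3   0.31 -1.03  2.02  0.32  0.99 -0.9 ]
```

View pics/w27.png

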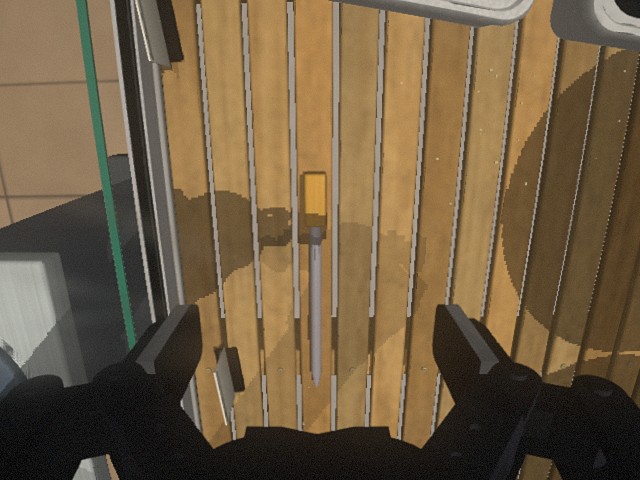

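Run:
```python
from h import *
print(tri(['side0','scene0'],[(499,203),(408,376)]))
for z in (0,.05,.08,.1): print(z,w('w27',[(108,203),(130,340),(160,203)],z).round(3)[:, :2].tolist())
crop('w27',260,150,380,400,3,'w27c');
```

```text
(array([ 0.268, -0.357,  0.073]), [0.0023, 0.0023])
0 [[0.222, 0.215], [0.221, 0.077], [0.269, 0.214]]
0.05 [[0.249, 0.226], [0.249, 0.108], [0.289, 0.226]]
0.08 [[0.266, 0.233], [0.265, 0.127], [0.302, 0.233]]
0.1 [[0.277, 0.237], [0.276, 0.14], [0.31, 0.237]]
```

View pics/w27c.png

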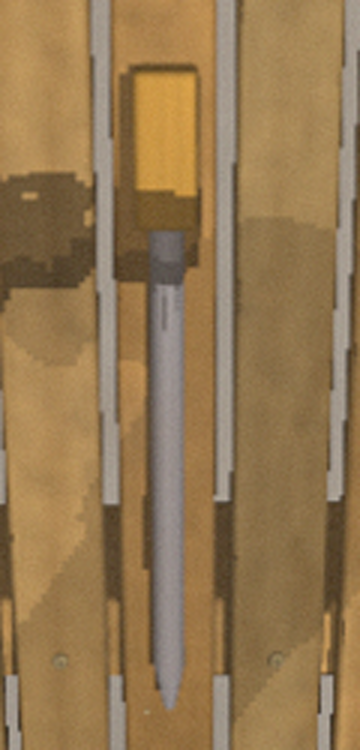

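Run:
```python
from h import *
g=lambda L:[(260+x/3,150+y/3) for x,y in L]
print(w('w27',g([(133,68),(197,68),(197,229),(135,229)]),.018).round(4)); print(w('w27',g([(166,232),(168,705)]),.009).round(4))
```

```text
[[0.3967 0.2427 0.018 ]
 [0.4139 0.2426 0.018 ]
 [0.4139 0.1976 0.018 ]
 [0.3966 0.1977 0.018 ]]
[[0.4052 0.1941 0.009 ]
 [0.4046 0.0317 0.009 ]]
```

>>> {"fn": "carry_out", "kwargs": {"commands": "-0.25 0.8 -4 0;0 0 -4.5 0;0 0 -4 0;0 0 -3 0;0 0 -2 0;0 0 -1.2 0;0 0 -0.7 0;0 0 0 0;0 0 0 0"}}

```text
time: 36.35
tool_pos: [0.4059, 0.2253, 0.0162]
tool_rot: [0.501, 0.499, -0.5, 0.499]
wrist_force: [-0.1, -0.8, 0.6]
width: 0.0855
```

Run:
```python
from h import *
s=st(); snap('wrist','w28')
```

```text
t 36.35 tcp [40.59 22.53  1.62] yaw_y -0.22 xaxis [ 0.001  0.001 -1.   ] F [-0.1 -0.8  0.6] w 85.5 q [-0.    0.6  -0.74  2.17  0.71  0.63 -1.27]
```

View pics/w28.png

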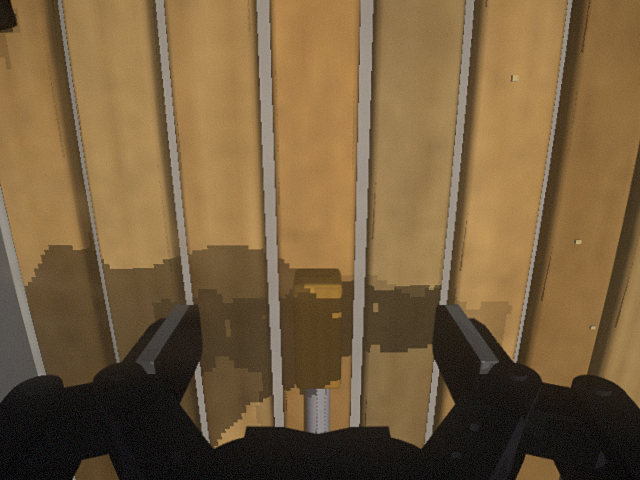

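>>> {"fn": "carry_out", "kwargs": {"commands": "0 -0.15 -0.15 0;0 0 0 0;0 0 0 0"}}

```text
time: 36.7
tool_pos: [0.4054, 0.2235, 0.0142]
tool_rot: [0.501, 0.499, -0.501, 0.499]
wrist_force: [0.1, 0.2, 0.1]
width: 0.0855
```

>>> {"fn": "carry_out", "kwargs": {"commands": "0 0 0 0;0 0 0 0;0 0 0 0;0 0 0 0;0 0 0 0;0 0 0 0;0 0 0 0;0 0 0 0;0 0 0 0;0 0 0 0", "hand": 0, "grip_force": 90}}

```text
time: 37.7
tool_pos: [0.4053, 0.2237, 0.0143]
tool_rot: [0.501, 0.499, -0.501, 0.499]
wrist_force: [-0.6, -1.0, 5.5]
width: 0.0159
```

>>> {"fn": "carry_out", "kwargs": {"commands": "0 0 1 0;0 0 2 0;0 0 3 0;0 0 4 0;0 0 4 0;0 0 2 0;0 0 0 0;0 0 0 0"}}

```text
time: 38.5
tool_pos: [0.4048, 0.2229, 0.1736]
tool_rot: [-0.501, -0.499, 0.501, -0.499]
wrist_force: [-0.3, -0.7, -2.0]
width: 0.0156
```

Run:
```python
from h import *
s=st(); snap('wrist','w29');snap('scene','s29');snap('side','d29')
```

```text
t 38.5 tcp [40.48 22.29 17.36] yaw_y -0.22 xaxis [-0.    -0.001 -1.   ] F [-0.3 -0.7 -2. ] w 15.6 q [ 0.24  0.36 -1.    2.06  0.39  0.92 -0.98]
```

View pics/w29.png

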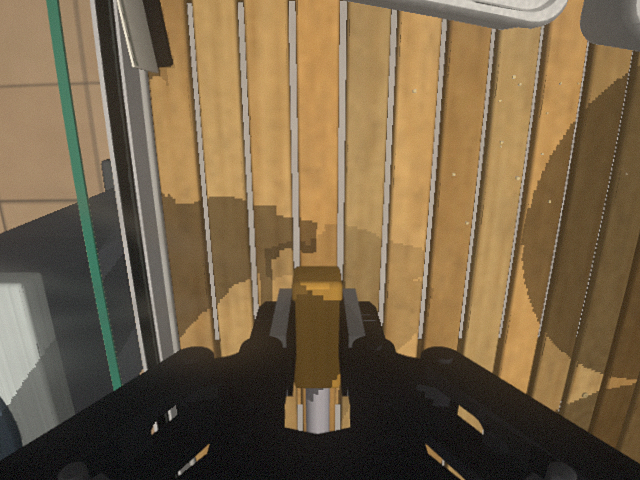

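View pics/s29.png

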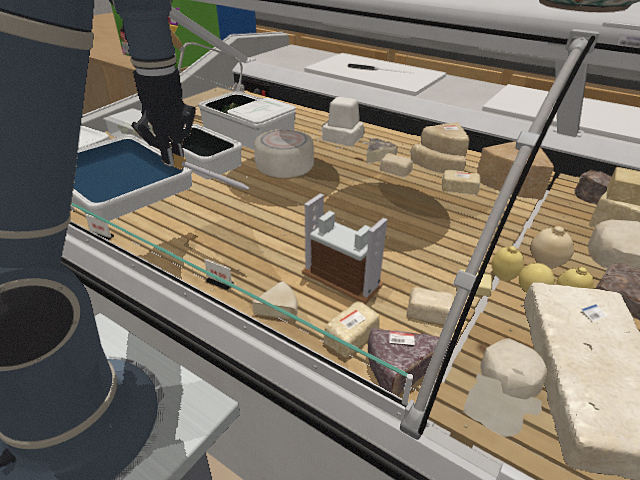

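View pics/d29.png

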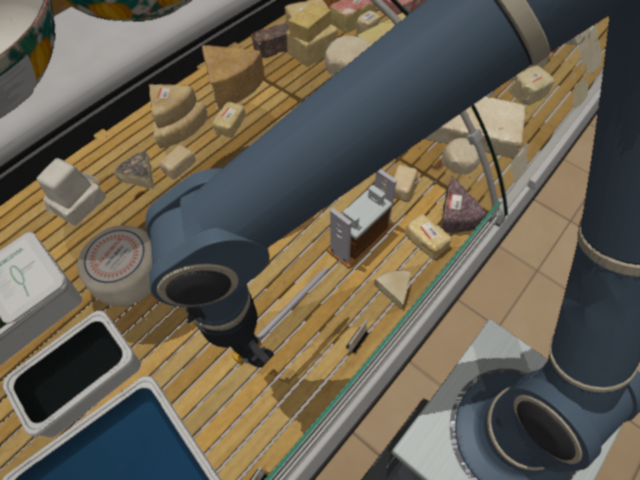

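>>> {"fn": "carry_out", "kwargs": {"commands": "1 -1 -0.5 -0.5;1 -1.3 -1 -0.5;1 -1.3 -1 -0.5;1 -1.3 -1 -0.5;1 -1.3 -1 -0.3;1 -1 -0.7 0;0.5 -0.4 0 0;0 0 0 0;0 0 0 0;0 0 0 0"}}

```text
time: 39.65
tool_pos: [0.47, 0.1485, 0.1224]
tool_rot: [0.511, 0.489, -0.51, 0.489]
wrist_force: [-0.3, -0.7, -2.0]
width: 0.0155
```

Run:
```python
from h import *
s=st(); print(instand(s['tool_pos'])); snap('wrist','w30');snap('scene','s30');snap('side','d30'); crop('s30',240,150,400,310,4,'s30c'); crop('d30',240,140,440,320,4,'d30c')
```

```text
t 39.65 tcp [47.   14.85 12.24] yaw_y -2.4 xaxis [ 0.001  0.    -1.   ] F [-0.3 -0.7 -2. ] w 15.5 q [ 0.32  0.48 -0.9   2.04  0.5   0.85 -0.9 ]
[ -0.3 285.8]
```

View pics/w30.png

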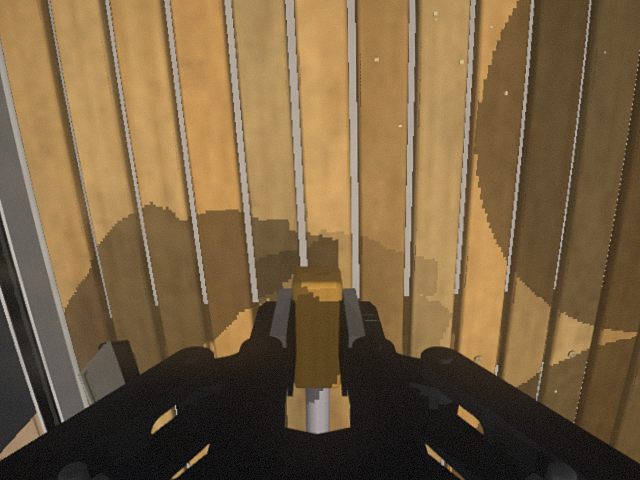

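View pics/s30c.png

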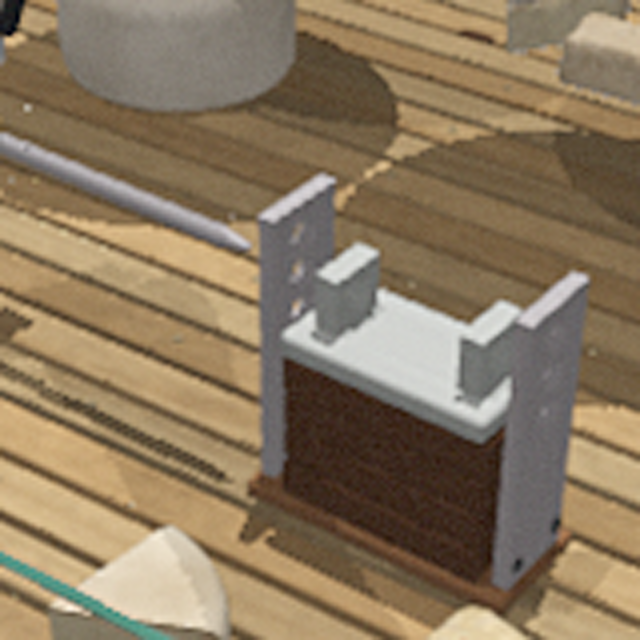

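View pics/d30c.png

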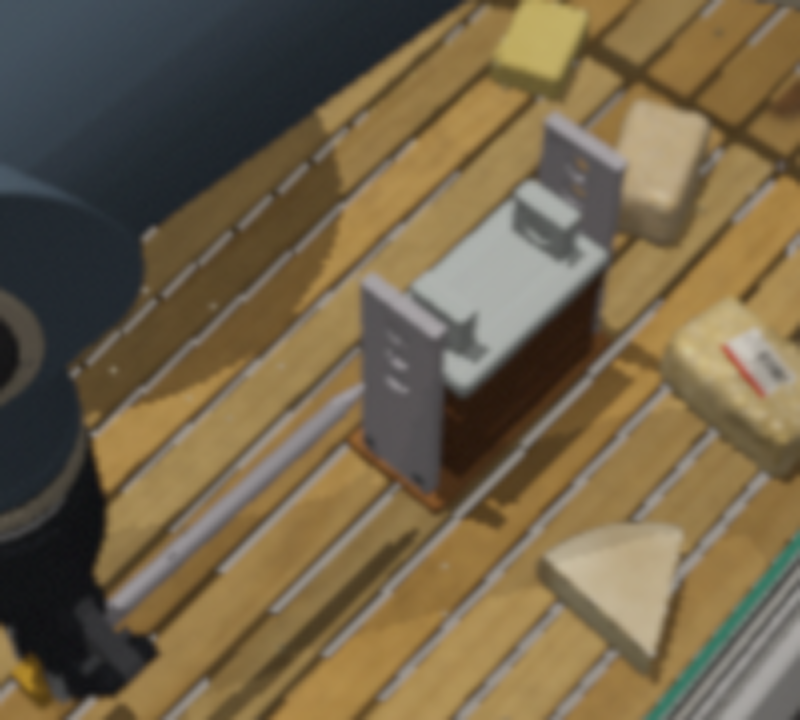

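```bash
cat >> h.py <<'E'
def sw(x,y,z):
    c,s=np.cos(SY),np.sin(SY); return [S[0]+c*x-s*y,S[1]+s*x+c*y,z]
E
python3 - <<'E'
from h import *
s=robot.sense(); z=s['tool_pos'][2]-.0053
for f,x0,y0,k in [('s30',240,150,4),('d30',240,140,4)]:
    for n,P in [('tip',sw(-.0003,.0942,z)),('sh',sw(-.0003,.250,z)),('holeLow',sw(0,.07,.096)),('holeMid',sw(0,.07,.116)),('holeTop',sw(0,.07,.136)),('far mid',sw(0,-.062,.116))]:
        p=proj(f,P)[0]; print(f,n,((p-[x0,y0])*k).round(0))
print(tri(['s30','d30'],[(240+248/4,150+246/4),(240+362/4,140+395/4)]))
E
```

```text
s30 tip [245. 245.]
s30 sh [  2. 142.]
s30 holeLow [286. 301.]
s30 holeMid [287. 264.]
s30 holeTop [287. 227.]
s30 far mid [533. 369.]
d30 tip [363. 386.]
d30 sh [119. 606.]
d30 holeLow [397. 378.]
d30 holeMid [398. 355.]
d30 holeTop [398. 331.]
d30 far mid [576. 193.]
(array([ 0.462, -0.042,  0.114]), [0.0025, 0.0025])
```

>>> {"fn": "carry_out", "kwargs": {"commands": "0 0 -0.1 0;-0.04 -1 0 0;-0.04 -1 0 0;-0.04 -1 0 0;-0.04 -1 0 0;0 0 0 0;0 0 0 0"}}

```text
time: 40.5
tool_pos: [0.4687, 0.1072, 0.121]
tool_rot: [0.511, 0.489, -0.511, 0.489]
wrist_force: [0.1, -0.2, -1.8]
width: 0.0161
```

Run:
```python
from h import *
s=st(); print(instand(s['tool_pos'])); snap('scene','s31');snap('side','d31'); crop('s31',260,170,360,270,6,'s31c'); crop('d31',300,180,400,280,6,'d31c')
```

```text
t 40.5 tcp [46.87 10.72 12.1 ] yaw_y -2.56 xaxis [ 0.  0. -1.] F [ 0.1 -0.2 -1.8] w 16.1 q [ 0.41  0.46 -0.9   2.07  0.49  0.84 -0.82]
[  0.3 244.5]
```

View pics/s31c.png

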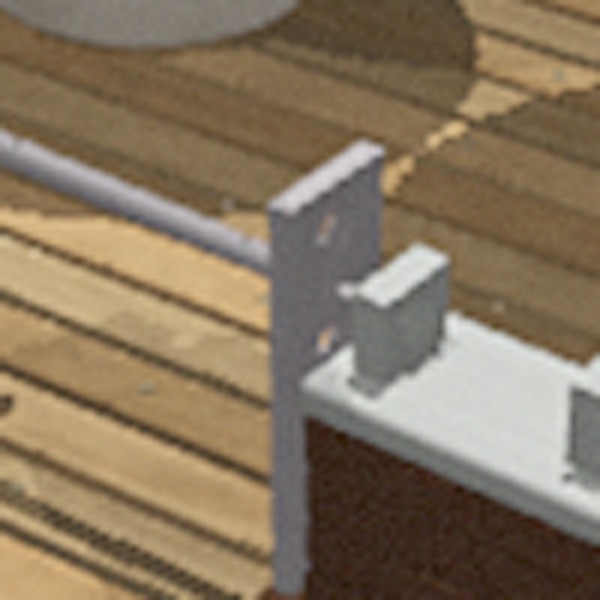

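View pics/d31c.png

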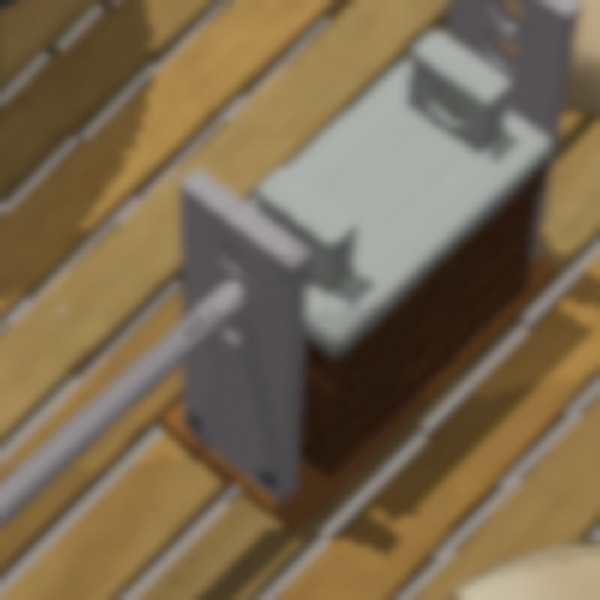

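Tip has passed the middle hole (both upper and lower holes still open, no force). Continue.

>>> {"fn": "carry_out", "kwargs": {"commands": "-0.04 -1 0 0;-0.04 -1 0 0;-0.05 -1 0 0;-0.04 -1 0 0;-0.04 -1 0 0;-0.05 -1 0 0;0 0 0 0"}}

```text
time: 41.3
tool_pos: [0.4659, 0.0456, 0.1207]
tool_rot: [-0.511, -0.488, 0.512, -0.488]
wrist_force: [-0.7, 0.1, -2.0]
width: 0.0156
```

>>> {"fn": "carry_out", "kwargs": {"commands": "-0.04 -1 0 0;-0.04 -1 0 0;-0.05 -1 0 0;-0.04 -1 0 0;0 0 0 0;0 0 0 0"}}

```text
time: 41.9
tool_pos: [0.4644, 0.0074, 0.121]
tool_rot: [0.511, 0.489, -0.511, 0.489]
wrist_force: [0.4, -0.2, -1.3]
width: 0.0157
```

Run:
```python
from h import *
s=st(); print(instand(s['tool_pos'])); snap('scene','s32');snap('side','d32'); crop('s32',280,170,400,300,5,'s32c'); crop('d32',300,160,420,280,5,'d32c')
```

```text
t 41.9 tcp [46.44  0.74 12.1 ] yaw_y -2.53 xaxis [ 0.  0. -1.] F [ 0.4 -0.2 -1.3] w 15.7 q [ 0.63  0.43 -0.91  2.1   0.47  0.82 -0.61]
[  0.3 144.6]
```

View pics/s32c.png

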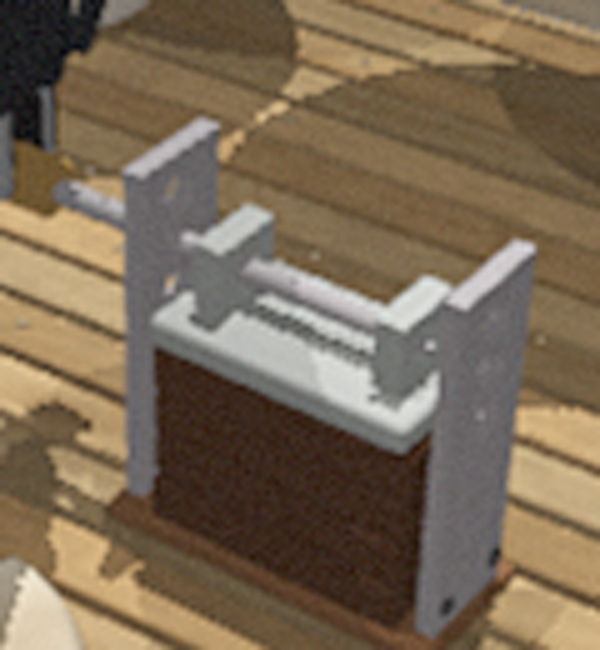

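View pics/d32c.png

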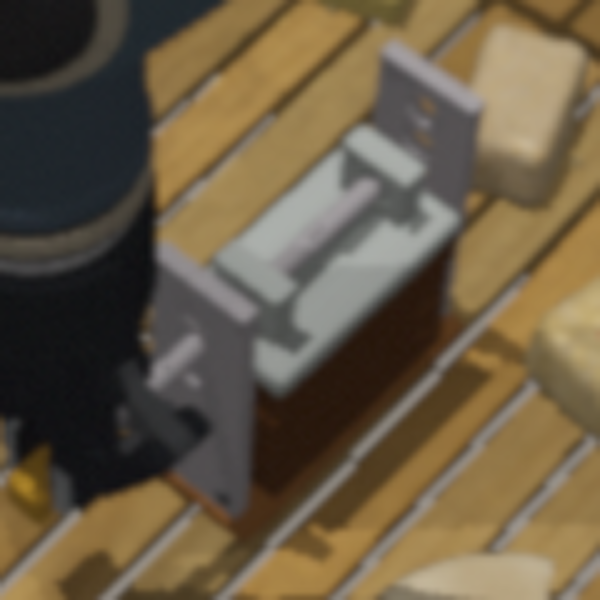

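>>> {"fn": "carry_out", "kwargs": {"commands": "-0.04 -1 0 0;-0.05 -1 0 0;-0.04 -1 0 0;-0.04 -1 0 0;0 0 0 0;0 0 0 0"}}

```text
time: 42.6
tool_pos: [0.4626, -0.0327, 0.121]
tool_rot: [0.511, 0.489, -0.511, 0.489]
wrist_force: [-0.3, 0.8, -2.3]
width: 0.0156
```

>>> {"fn": "carry_out", "kwargs": {"commands": "-0.02 -0.3 0 0;-0.01 -0.2 0 0;0 0 0 0;0 0 0 0"}}

```text
time: 43.0
tool_pos: [0.4624, -0.0372, 0.121]
tool_rot: [0.511, 0.489, -0.511, 0.489]
wrist_force: [-0.7, -0.6, -2.9]
width: 0.0155
```

>>> {"fn": "carry_out", "kwargs": {"commands": "-0.01 -0.15 0 0;0 0 0 0;0 0 0 0"}}

```text
time: 43.3
tool_pos: [0.4622, -0.0389, 0.1209]
tool_rot: [0.511, 0.489, -0.511, 0.489]
wrist_force: [0.0, -0.1, -1.7]
width: 0.0156
```

Run:
```python
from h import *
s=st(); print(instand(s['tool_pos'])); snap('scene','s33'); snap('side','d33');crop('s33',280,150,400,280,5,'s33c');crop('d33',300,160,420,280,5,'d33c')
```

```text
t 43.3 tcp [46.22 -3.89 12.09] yaw_y -2.49 xaxis [ 0.  0. -1.] F [ 0.  -0.1 -1.7] w 15.6 q [ 0.73  0.43 -0.9   2.1   0.47  0.82 -0.5 ]
[ 0.1 98.2]
```

View pics/s33c.png

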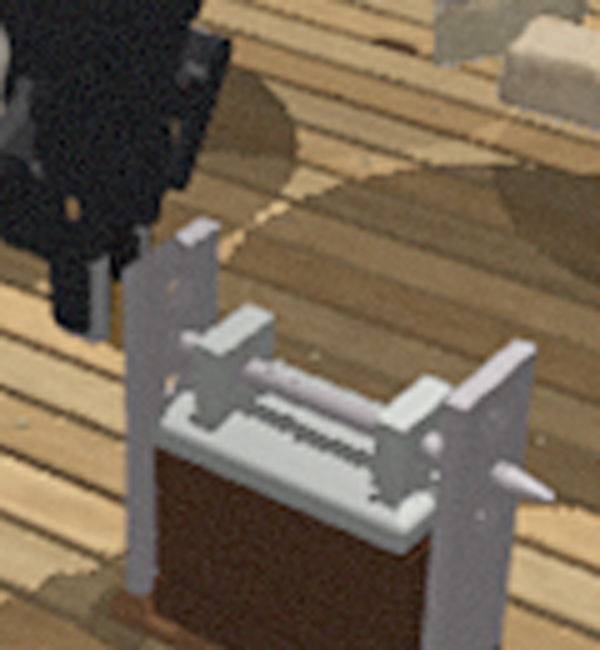

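View pics/d33c.png

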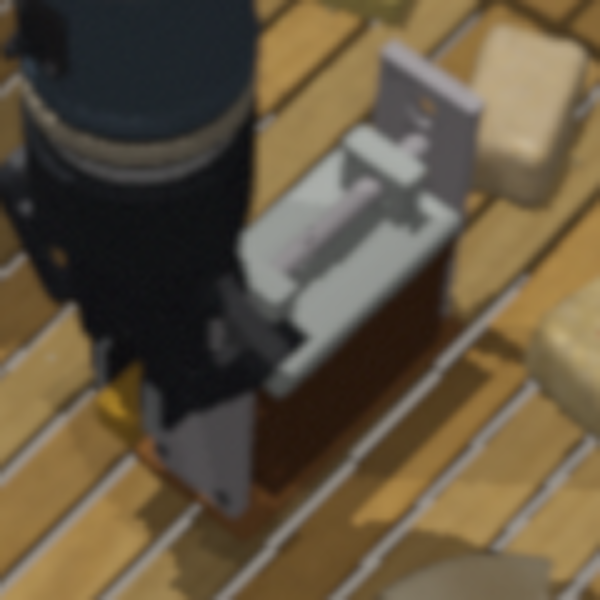

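Through both cheeks. Creep until the shoulder touches.

>>> {"fn": "carry_out", "kwargs": {"commands": "0 -0.1 0 0;0 0 0 0;0 -0.1 0 0;0 0 0 0;0 0 0 0"}}

```text
time: 43.9
tool_pos: [0.4622, -0.0404, 0.121]
tool_rot: [0.511, 0.489, -0.51, 0.489]
wrist_force: [-0.2, 2.1, -2.4]
width: 0.0157
```

>>> {"fn": "carry_out", "kwargs": {"commands": "0 -0.1 0 0;0 0 0 0;0 0 0 0"}}

```text
time: 44.2
tool_pos: [0.4622, -0.0404, 0.121]
tool_rot: [0.511, 0.49, -0.51, 0.489]
wrist_force: [-0.8, 4.8, -1.0]
width: 0.0158
```

>>> {"fn": "carry_out", "kwargs": {"commands": "0 0 -0.1 0;0 0 -0.1 0;0 0 0 0;0 0 0 0"}}

```text
time: 44.6
tool_pos: [0.4627, -0.0405, 0.1193]
tool_rot: [0.511, 0.489, -0.51, 0.489]
wrist_force: [0.3, 5.6, -1.2]
width: 0.0156
```

>>> {"fn": "carry_out", "kwargs": {"commands": "0 0 0 0;0 0 0 0;0 0 0 0;0 0 0 0;0 0 0 0;0 0 0 0", "hand": 0.6, "grip_force": 20}}

```text
time: 45.2
tool_pos: [0.4622, -0.0421, 0.119]
tool_rot: [-0.511, -0.489, 0.511, -0.489]
wrist_force: [0.6, 0.5, 0.2]
width: 0.0512
```

Run:
```python
from h import *
s=st(); snap('wrist','w34')
```

```text
t 45.2 tcp [46.22 -4.21 11.9 ] yaw_y -2.5 xaxis [ 0. -0. -1.] F [0.6 0.5 0.2] w 51.2 q [ 0.74  0.44 -0.9   2.11  0.47  0.81 -0.5 ]
```

View pics/w34.png

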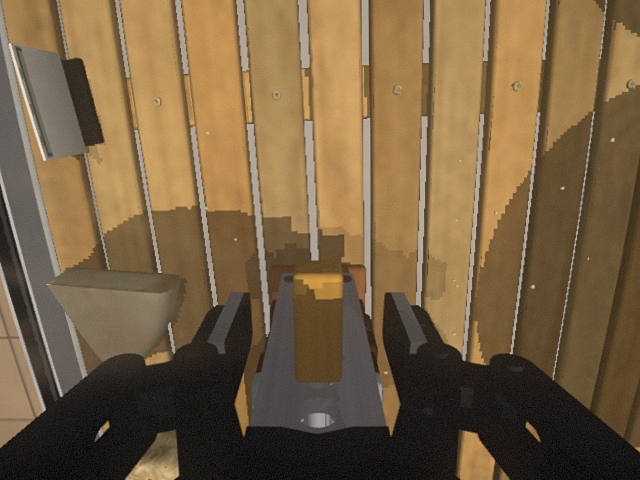

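Fingers clear of the handle. Lift away.

>>> {"fn": "carry_out", "kwargs": {"commands": "0 0 1 0;0 0 2 0;0 0 3 0;0 0 4 0;0 0 4 0;0 2 2 0;0 4 0 0;0 4 0 0;0 4 0 0;0 4 0 0"}}

```text
time: 46.25
tool_pos: [0.462, 0.1396, 0.2798]
tool_rot: [0.511, 0.488, -0.511, 0.489]
wrist_force: [0.2, 0.8, -0.3]
width: 0.0511
```

>>> {"fn": "carry_out", "kwargs": {"commands": "0 0 0 0;0 0 0 0;0 0 0 0"}}

```text
time: 46.55
tool_pos: [0.4623, 0.137, 0.279]
tool_rot: [-0.511, -0.488, 0.511, -0.489]
wrist_force: [0.3, 0.1, 1.4]
width: 0.0513
```

Run:
```python
from h import *
s=st(); snap('wrist','w35'); snap('scene','s35'); snap('side','d35');crop('s35',270,170,410,310,5,'s35c');crop('d35',280,150,420,280,5,'d35c')
```

```text
t 46.55 tcp [46.23 13.7  27.9 ] yaw_y -2.57 xaxis [-0.    -0.001 -1.   ] F [0.3 0.1 1.4] w 51.3 q [ 0.56  0.28 -1.1   1.88  0.27  1.14 -0.68]
```

View pics/s35c.png

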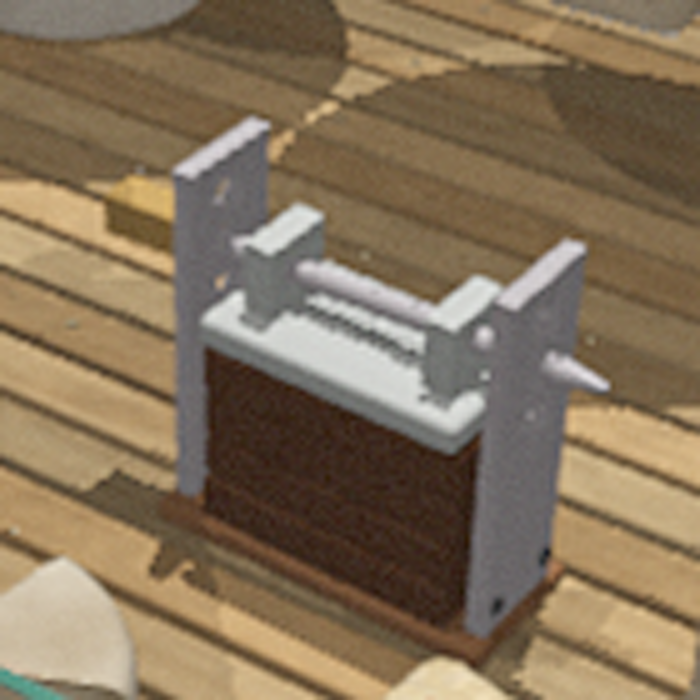

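View pics/d35c.png

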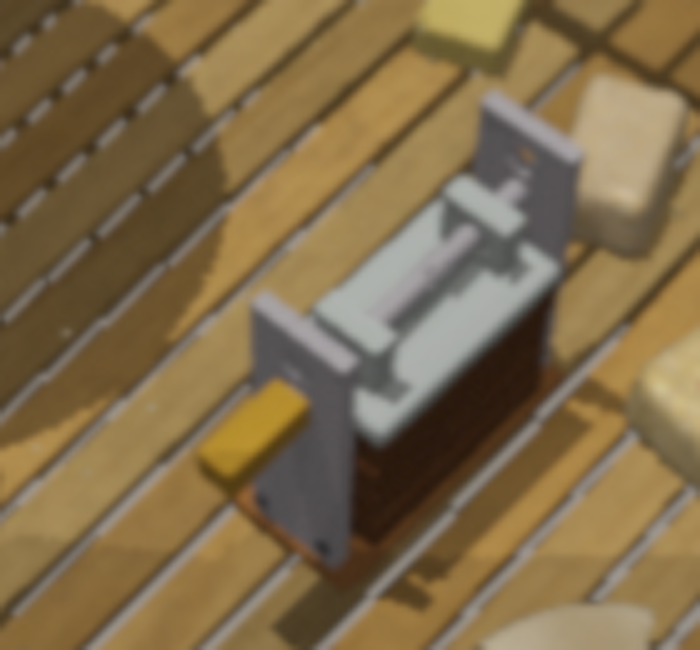

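View pics/w35.png

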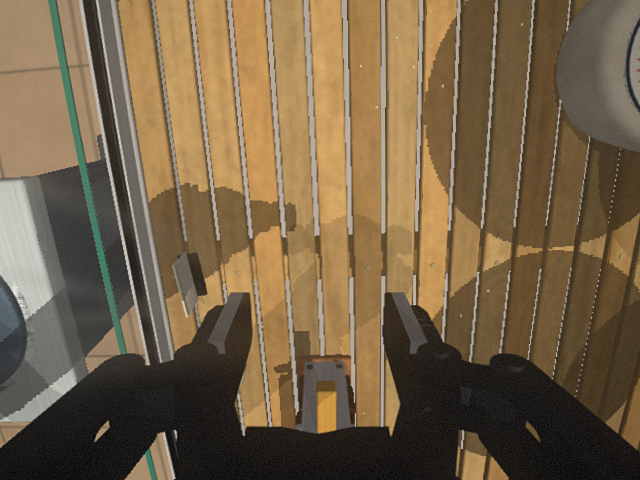

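Run:
```python
from h import *
for z in (.11,.1135,.116,.12): print(z,instand(w('s35',[(391.6,247.6)],z)))
for n,P in [('tip',sw(0,-.095,.116)),('hbackTop',sw(-.009,.115,.1225)),('hbackBot',sw(-.009,.115,.1045))]: print(n,((proj('s35',P)[0]-[270,170])*5).round(), ((proj('d35',P)[0]-[280,150])*5).round())
```

```text
0.11 [[ 13.3 -90.9]]
0.1135 [[  9. -93.]]
0.116 [[  5.9 -94.5]]
0.12 [[  0.9 -96.8]]
tip [601. 397.] [572. 145.]
hbackTop [ 97. 185.] [232. 472.]
hbackBot [ 99. 226.] [233. 498.]
```

>>> {"fn": "carry_out", "kwargs": {"commands": "0 0 0 0;0 0 0 0;0 0 0 0;0 0 0 0;0 0 0 0;0 0 0 0;0 0 0 0;0 0 0 0"}}

```text
time: 47.5
tool_pos: [0.4622, 0.1382, 0.279]
tool_rot: [0.511, 0.489, -0.511, 0.489]
wrist_force: [0.1, 0.4, -0.2]
width: 0.0515
```

Run:
```python
from h import *
snap('side','d36'); snap('scene','s36')
for a,b in [('d35','d36'),('s35','s36')]:
    print(np.abs(cv2.imread(f'pics/{a}.png').astype(int)-cv2.imread(f'pics/{b}.png')).max(2)[150:320,270:420].mean())
F=['side0','scene0']
print(np.abs(cv2.imread('pics/s36.png').astype(int)-cv2.imread('pics/scene0.png'))[285:330,405:455].mean())
print(robot.close_job())
```

```text
0.8712156862745098
3.712627450980392
1.9114074074074074
the job is handed in; nothing more can be done
None
```

I found four boards on the counter, stacked them all on the stand and laid the keeper on top with its eyes up. I threaded the rod from the left through one cheek, both eyes and the other cheek. I stopped when the handle's shoulder met the cheek (about 5 N along the rod). The job was handed in at about 47.6 s with the gripper clear of everything; no verdict was reported.

- **Boards:** the top board measured within 1 mm and 0.1° of the stand's middle. The lower boards were placed the same way but not re-measured once covered.
- **Keeper:** it measured within 1 mm and 0.1° of the middle before the rod went in. I did not re-measure it afterwards.
- **Rod:** after release the final pictures show it through both cheeks and both eyes. It leans slightly, handle down, by about 0.036 rad worked out from the hole clearances, against a limit of 0.06. The tip's seen position (stand y about −95 mm) fits being fully home.
- **Final stillness:** the side camera showed no change between the last two looks. The scene camera's difference was somewhat larger (3.7 against 0.9 grey levels). I did not look into why before handing in.
- **Contact force:** seating the fourth board gave about 48 N at the wrist, well under the 120 N limit.
- **Cheeses:** I saw no movement in the pictures, and a scene-camera comparison of the area around one of the blocks near the stand showed almost no change.

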